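# Put the long stir bar into the flip-cap vial

## Task

Flip open the cap of the vial on the mixer, take the long straight stir bar out of the sloped dispenser and drop it into the vial, then press the cap fully shut, gently so that the vial is not crushed. Leave the other two stir bars in their compartments and do not push the mouse or the tube rack about.

Things in the scene. Friction and masses are not known exactly. Their poses are not given: they have to be found in the camera images.
- dispenser: Fixed grey dispenser, 125 x 276 x 148 mm, with a clear shelf over it; small boxes on the shelf reach 188 mm. Origin: centre of the underside; x runs from its low open front (robot side at yaw 0) to its back, z up. Its floor slopes up 35 degrees towards +x. Three compartments in a row along y, each 84 mm wide inside, centred at y=-88, 0 and +88 mm. Side walls at y=+-136 mm, from x=-8 mm back.
- floor_low (a point): Middle of the low end of the dispenser's sloped floor (dispenser x=-50, z=45 mm); the floor is 115 mm long up the slope. Here a lip 10 mm high and 4 mm thick stops the bars; compartment walls are 4 mm thick and 28 mm high, square to the floor.
- shelf_edge (a point): Middle of the lower front edge of the dispenser's clear shelf (dispenser x=-20, z=143 mm). The shelf, 5 mm thick, covers all from here back, so the bars are reached with the tool tilted, from the low front side.
- long_bar: The long straight stir bar: white plastic-coated eight-sided rod, 12 mm across flats, 36 mm long, 18 g. Lies on the sloped floor of one of the three compartments near the lip, its length roughly up the slope. Origin: middle of one flat (the underside at the start); x along its length, z across to the far flat.
- long_bar_center (a point): Centre of the long stir bar, 6 mm above its origin.
- short_bar: A short straight stir bar, same section, only 22 mm long, in another compartment. To be left there.
- cross_bar: A cross-shaped stir bar, two crossed rods 32 mm long and 12 mm across, in another compartment. To be left there.
- mixer: Fixed small white magnetic mixer, 130 x 120 x 35 mm, with the vial clamped on its middle. Origin: centre of the underside; x points from the cap's thumb tab to the cap's hinge, z up.
- vial: Frosted pale grey round vial fixed upright on the mixer: 58 mm outside, 52 mm inside diameter, 62 mm high, floor 4 mm thick. Origin: centre of the underside (35 mm above the table); axes as the mixer's.
- cap (a joint): Angle of the vial's flip cap in rad: 0 fully shut, 2.4 its stop; stiff hinge (about 0.09 N m), it stays where it is left. The cap is a disc, 60 mm diameter, 8 mm thick, lying on the rim when shut (97.5 to 105.5 mm above the table), with a thumb tab across from the hinge.
- cap_disc: The round disc of the cap, 60 mm diameter, 8 mm thick. Origin: centre of its underside, 31 mm from the hinge line; turns with the cap; x towards the hinge, z out of its top face. Pressing on it too hard crushes the vial.
- cap_tab (a point): Grip point in the thumb tab, 73 mm from the hinge line, moving with the cap. The tab is 18 mm wide (across, along the mixer's y), 6 mm thick, its end 81 mm from the hinge line, the disc's edge 61 mm from it; grip point 4 mm above the cap's underside.
- cap_hinge (a point): Middle of the cap's hinge line, 31 mm from the vial's axis along the mixer's +x, 97.5 mm above the table; the hinge line runs along the mixer's y.
- mouse: Black computer mouse, 100 x 58 x 32 mm. Origin: centre of the underside. Bystander.
- tube_rack: White rack of capped blood tubes, 100 x 70 x 100 mm. Origin: centre of the underside. Bystander.
There are look-alikes about, which are no part of the job. Of the things that look like the mixer, the middle-sized one is meant.

How it is judged:
By the outcome, as a careful person would: the job done as asked, in the order asked, and still so for the second after the job is handed in, with the robot touching nothing.
It also fails if it takes over 70 s, if anything falls off the work surface, if the arm or the gripper's body presses on something with over 40 N, if the wrist force passes 120 N, or if a joint passes its speed limit or range.

## Robot

A 7-joint arm with a two-finger parallel gripper is mounted at the origin on the work surface. World frame = base frame: x ahead of the robot, y to its left, z up, the work surface at z = 0. Lengths are in m, angles in rad, forces in N, time in s.
With the tool pointing down it reaches from about 0.4 to 0.85 m from the base axis. Payload 10.4 kg.
Tool frame: the origin (TCP) lies at the very end of the fingers, on their centre line; the grasp point (between the pads) lies 19 mm behind it; z points along the fingers, y is the line along which they close (so a half turn about z gives the same grasp; the last joint's range is limited). The gripper opens to 87 mm and grips with 3 to 60 N. Pads are 19 mm wide; open, the fingers measure 117 mm over their backs; the gripper's body (75 mm by 190 mm) begins 51 mm behind the grasp point.
Start: joints at [1.122, 0.332, -0.065, 1.46, 0.022, 1.35, -0.088], TCP at [0.258, -0.569, 0.223] pointing down, gripper open.
Joint ranges: [-2.6, 2.6], [-0.5, 2.12], [-1.47, 1.34], [0.16, 2.42], [-1.27, 4.41], [0.06, 2.06], [-2.6, 2.6]. Speed limits (rad/s): [2.22, 2.22, 2.79, 2.79, 3.14, 3.14, 3.14].

## Interface

Orientations are given as a unit quaternion [x, y, z, w].
In Python, from bench import r, vision, nets gives the robot as it stands. The module is installed in compiled form; this text tells all that it offers.
- The arm moves only by the tool step_arm, never from a script. Its argument "steps" is a list of rows, each a list of 3 entries, a list of its own where there are three numbers: the opening, from -1 (shut) to 1 (fully open), then the shift along the tool's x, y, z scaled (see below), then the turn, a rotation vector about the tool's x, y, z scaled (see below). In form: [[fingers, [tx, ty, tz], [rx, ry, rz]], ...]. A call has 1 to 5 rows; each row shifts and turns the commanded pose from where the row before left it, along the tool's axes as they then stand; what a row does not reach is not made up. The controller multiplies each number of a shift by 20 mm and each number of a turn by 0.08 rad. A row lasts 1/12 s, in which the tool goes at most 41.7 mm and 7.16 degrees, less where a joint would pass 70% of its speed; a pose out of reach is approached as far as the arm can. A call with a number of a shift or a turn outside -1 to 1 is refused whole. A call with a gripper value outside its range is refused whole. The fingers move at their own pace and stop on an object; the grip force is fixed at half the most. Time passes only in rows, so rows that do not move let the fingers close. It gives the time, the measured TCP pose, the force, the opening and the grip force at its end, in the units of the state.
- r.read_state(): the state, without advancing time (a new reading comes with each control period).
- vision.grab_frame(name): name is "side" or "top"; returns (picture, depth): 384x512x3 uint8, red, green, blue; 384x512 float32, m along the optical axis (not along the pixel's ray), 0 where there is no reading.
- vision.camera_params(name): a dict with "vertical_fov" (degrees; the focal length in pixels is half the picture's height over the tangent of half this angle, whatever the lens; pixels are square), "cx", "cy" (the principal point, pixels), "k1" (the pictures are not rectified: a ray, as slopes to the right and down, at radius r is drawn at 1 + k1 r^2 times it, then the intrinsics apply), "T" (4x4, takes a point from camera to world coordinates). Camera axes: x right, y up, looking along -z (the intrinsics and any distortion apply to the point x, -y, -z); pixel columns grow to the right and rows downward; lengths in m; the calibration is good to about 2 mm. A picture is of the moment at which its call begins. camera_params takes no time and is no camera call.
- r.finish_job(): hands the job in; it is judged then, once.
Trained networks look in the newest picture that a camera, given by its name, has taken for a name from the list of things; names that differ only in an ending like _2 or _b are one class to them, and where a whole thing is asked for, a point or a joint stands for the part that bears it (a point fixed in the world has none). Each returns a list of dicts, best first, with "conf" (0 to 1); they miss things now and then, are a little off and sometimes report something else, mostly with a low value. They report only what shows in the picture. A call takes as long as a camera call. They do not tell look-alikes from the thing itself.
- nets.find_in(camera, target): "bbox" ([centre column, centre row, width, height] in pixels, round what is visible of it).
The state is a dict: "clock": time; "joint_pos": joint angles; "dq": joint speeds; "joint_efforts": joint torques, N m; "position": TCP position; "tcp_rot": TCP orientation; "ft_force": force on the tool from outside, world axes, zero at the start; "torque": the same for the moment, N m; "opening": finger opening in m; "grip_force": force on a finger pad.
Only numpy, scipy, OpenCV 4.12 (cv2) and the standard library are available. Lean on these libraries where they do the work, as an engineer would, in place of code of your own. Each camera call takes 0.05 s, during which the arm holds its last target. There are 200 camera calls.

## Working session

There is one attempt and no reset: what is moved stays moved. The work goes in short steps, Python scripts to look and compute and a tool call to move; the robot and the scene stay as the last step left them, time stands still between calls to the robot, and variables do not carry over. Pictures are saved under pics/ and viewed, at most 10 in all, crops included, and the job is handed in when it is done.

Besides the shell and the picture viewer there is one more tool, called after ">>>" by a JSON object that holds its "op" and its "data", one argument or row to a line. step_arm: Moves the arm, as the interface text tells. Shifts and turns lie within -1 to 1; 1 stands for 20 mm of shift or 0.08 rad of turn. Its arguments: {"type":"object","properties":{"steps":{"type":"array"}},"required":["steps"]}

```bash
mkdir -p pics; cat > h.py <<'E'
import numpy as np, cv2
from bench import r, vision, nets
from scipy.spatial.transform import Rotation as R
def K(n):
    p=vision.camera_params(n); f=192/np.tan(np.radians(p["vertical_fov"])/2); return p,f
def unproj(n,u,v,d):
    p,f=K(n); u=np.asarray(u,float);v=np.asarray(v,float)
    X=(u-p["cx"])/f;Y=(v-p["cy"])/f; x,y=X.copy(),Y.copy()
    for _ in range(20):
        s=1+p["k1"]*(x*x+y*y); x,y=X/s,Y/s
    P=np.stack([x*d,-y*d,-np.ones_like(x)*d,np.ones_like(x)*1.],-1)
    return (P@np.array(p["T"]).T)[...,:3]
def proj(n,P):
    p,f=K(n); P=np.atleast_2d(P); c=np.c_[P,np.ones(len(P))]@np.linalg.inv(np.array(p["T"])).T
    x=c[:,0]/-c[:,2]; y=-c[:,1]/-c[:,2]; s=1+p["k1"]*(x*x+y*y)
    return np.c_[x*s*f+p["cx"],y*s*f+p["cy"]]
def cloud(n):
    im,d=vision.grab_frame(n); v,u=np.mgrid[:384,:512]
    P=unproj(n,u,v,d); P[d==0]=np.nan
    return im,d,P
E
python3 - <<'E'
from h import *
np.set_printoptions(precision=3,suppress=True)
for n in("side","top"):
    im,d,P=cloud(n); cv2.imwrite(f"pics/{n}.png",cv2.cvtColor(im,4)); np.savez(f"{n}0.npz",im=im,d=d,P=P)
    p=vision.camera_params(n);print(n,p["vertical_fov"],p["cx"],p["cy"],p["k1"]);print(np.array(p["T"]))
    for t in("dispenser","long_bar","short_bar","cross_bar","mixer","vial","cap","mouse","tube_rack"):
        for q in nets.find_in(n,t)[:4]:
            b=q["bbox"];u,v=int(b[0]),int(b[1]); print(t,round(q["conf"],2),np.round(b),P[min(v,383),min(u,511)])
print(r.read_state())
E
```

```text
side 42.79817335887383 251.9700914891431 185.52703785791016 -0.10711235899059005
[[-0.984  0.09  -0.157  0.274]
 [-0.179 -0.599  0.78   0.916]
 [-0.023  0.795  0.606  0.965]
 [ 0.     0.     0.     1.   ]]
dispenser 0.58 [172. 288.  82. 134.] [0.595 0.25  0.147]
long_bar 0.35 [287. 261.  42.  18.] [0.37  0.015 0.029]
short_bar 0.65 [173. 288.  82. 134.] [0.59  0.253 0.148]
short_bar 0.37 [194. 320.   6.   6.] [0.549 0.266 0.062]
cross_bar 0.55 [205. 264.  10.  15.] [0.568 0.088 0.06 ]
cross_bar 0.38 [249. 168.  24.  17.] [ 0.525 -0.278  0.104]
mixer 0.89 [250. 185.  57.  46.] [ 0.517 -0.262  0.056]
mixer 0.75 [304. 191.  34.  31.] [ 0.351 -0.282  0.032]
mixer 0.61 [266. 123.  59.  52.] [ 0.524 -0.622  0.069]
vial 0.93 [265. 116.  17.  16.] [ 0.529 -0.63   0.089]
vial 0.52 [248. 181.  23.  21.] [ 0.522 -0.259  0.073]
cap 0.57 [270. 103.  24.  13.] [ 0.515 -0.641  0.137]
cap 0.55 [306. 181.  15.   7.] [ 0.351 -0.291  0.068]
mouse 0.75 [175. 288.  86. 134.] [0.585 0.254 0.15 ]
mouse 0.63 [286. 259.  39.  20.] [0.37  0.008 0.03 ]
mouse 0.17 [244. 167.  27.  15.] [ 0.539 -0.288  0.103]
tu
[... 879 characters left out ...]
7 [290. 194.  17.  17.] [ 0.514 -0.292  0.106]
mouse 0.65 [213. 240.  23.  26.] [ 0.358 -0.011  0.038]
tube_rack 0.8 [335. 180.  22.  30.] [ 0.574 -0.478  0.007]
tube_rack 0.49 [152. 170.  80.  49.] [0.605 0.185 0.15 ]
{'clock': 1.0, 'joint_pos': array([ 1.122,  0.332, -0.065,  1.46 ,  0.022,  1.35 , -0.088]), 'dq': array([ 0.001, -0.001, -0.   ,  0.001, -0.   , -0.001,  0.   ]), 'joint_efforts': array([  0.001, -62.305,   0.025, -39.013,  -0.061,   0.031,  -0.   ]), 'position': array([ 0.258, -0.569,  0.223]), 'tcp_rot': array([0.977, 0.211, 0.   , 0.   ]), 'ft_force': array([0.084, 1.057, 0.28 ]), 'torque': array([-0.048, -0.004,  0.004]), 'grip_force': 0.0, 'opening': 0.08698281863259857}
```

```bash
python3 - <<'E'
import cv2,numpy as np
s=cv2.imread("pics/side.png");t=cv2.imread("pics/top.png")
z=lambda i,u,v,w,h,W,H:cv2.resize(i[v:v+h,u:u+w],(W,H),interpolation=cv2.INTER_CUBIC)
cv2.imwrite("pics/full.png",np.hstack([cv2.resize(s,(400,300)),cv2.resize(t,(400,300))]))
a=np.hstack([z(s,120,210,100,150,400,600),np.vstack([z(s,215,145,80,60,400,300),z(t,257,166,60,45,400,300)])])
cv2.imwrite("pics/c1.png",a)
b=z(t,105,140,100,60,800,480); cv2.imwrite("pics/c2.png",b)
E
```

```text
(no output)
```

View pics/full.png

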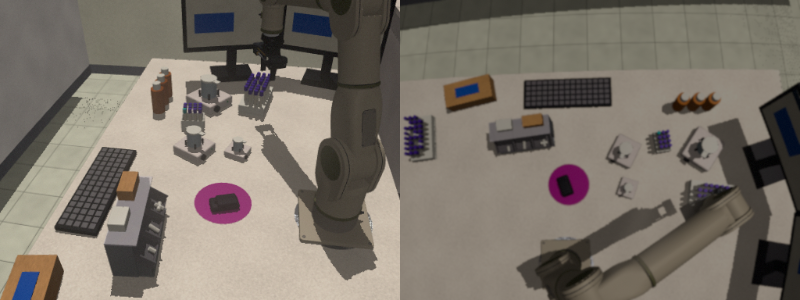

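View pics/c1.png

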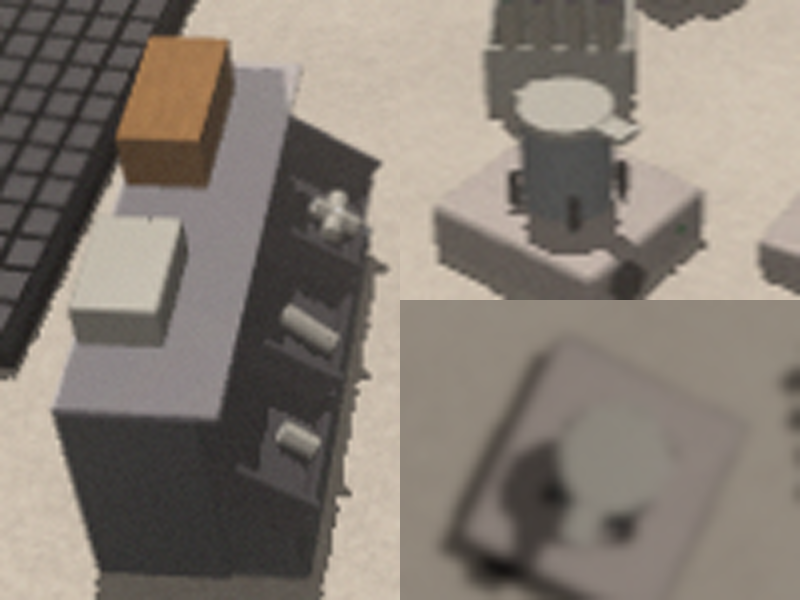

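View pics/c2.png

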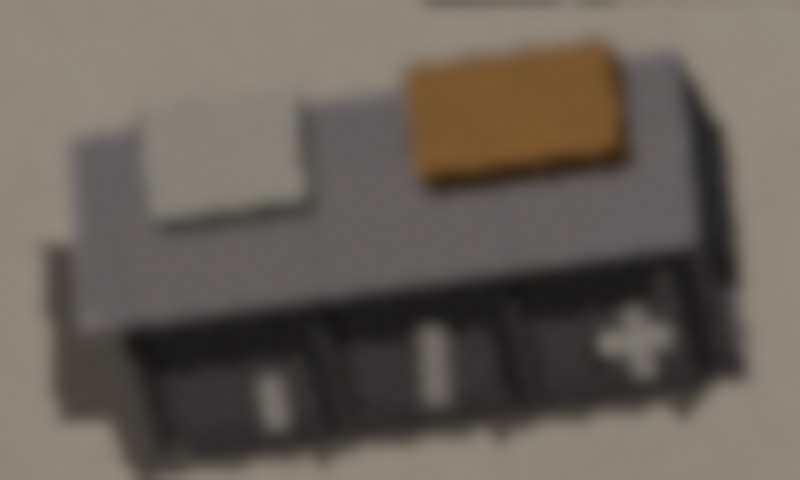

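```bash
python3 - <<'E'
from h import *
np.set_printoptions(precision=4,suppress=True)
D={n:np.load(n+"0.npz") for n in("side","top")}
def rect(Q,s=""):
    c,wh,a=cv2.minAreaRect((Q[:,:2]*1000).astype(np.float32)); print(s,len(Q),"c",np.round(c,1),"wh",np.round(wh,1),"ang",round(a,1))
for n in D:
    P=D[n]["P"]; x,y,z=P[...,0],P[...,1],P[...,2]; g=D[n]["im"].mean(-1)
    print(n)
    m=(x>.5)&(x<.75)&(y>.03)&(y<.38)&(abs(z-.148)<.007);rect(P[m],"shelf");print(" z",np.median(z[m]))
    m=(abs(x-.51)<.12)&(abs(y+.285)<.11)
    a=m&(abs(z-.035)<.008);rect(P[a],"mixertop")
    a=m&(abs(z-.105)<.007);rect(P[a],"cap");
    Q=P[a];c=Q.mean(0);print(" mean",c,"z",np.median(Q[:,2]))
    # circle fit w/ tab: distance profile by angle from disc centre
    h=cv2.convexHull((Q[:,:2]*1000).astype(np.float32))[:,0]; print(h.round(0).tolist())
    # bar
    u0,v0=(197,292) if n=="side" else (159,185)
    w=10
    sub=np.s_[v0-w:v0+w,u0-w:u0+w]; gg=g[sub]; pp=P[sub]
    b=gg>(gg.min()+ (np.percentile(gg,99)-gg.min())*.62)
    b&=(pp[...,2]>.04)&(pp[...,2]<.1)
    nc,l,st,cen=cv2.connectedComponentsWithStats(b.astype(np.uint8)); k=1+np.argmax(st[1:,4])
    q=pp[l==k]; print("bar px",cen[k]+[u0-w,v0-w],len(q),"mean",q.mean(0)); ev,U=np.linalg.eigh(np.cov(q.T));print(" axis",U[:,2],np.sqrt(ev)*1e3, "ext",np.ptp(q@U[:,2]))
E
```

```text
side
shelf 2304 c [626.9 188.6] wh [ 92.2 280.6] ang 6.4
 z 0.1470213106455716
mixertop 690 c [ 527.  -286.7] wh [122.  142.6] ang 63.8
cap 224 c [ 522.6 -290.1] wh [59.7 80.2] ang 87.9
 mean [ 0.5252 -0.2853  0.1036] z 0.10393037397969651
[[563.0, -296.0], [556.0, -279.0], [556.0, -278.0], [551.0, -268.0], [540.0, -261.0], [487.0, -259.0], [485.0, -264.0], [483.0, -271.0], [484.0, -278.0], [516.0, -318.0], [520.0, -320.0], [529.0, -320.0], [548.0, -316.0], [553.0, -313.0], [559.0, -308.0]]
bar px [197.1964 290.9643] 56 mean [0.5617 0.1841 0.0647]
 axis [-0.8353  0.0936 -0.5418] [ 2.0779  2.8423 10.4283] ext 0.035296390076984374
top
shelf 1270 c [627.3 187.8] wh [ 93.8 279. ] ang 6.6
 z 0.14923095846826495
mixertop 818 c [ 498.6 -282.2] wh [129.  202.7] ang 70.3
cap 248 c [ 518.4 -292.8] wh [57.4 79.7] ang 88.5
 mean [ 0.5227 -0.2915  0.1056] z 0.10581697456227002
[[558.0, -302.0], [553.0, -283.0], [549.0, -276.0], [544.0, -269.0], [532.0, -265.0], [525.0, -264.0], [486.0, -263.0], [482.0, -270.0], [479.0, -277.0], [499.0, -306.0], [502.0, -309.0], [510.0, -317.0], [517.0, -321.0], [531.0, -322.0], [534.0, -321.0], [549.0, -315.0], [554.0, -312.0]]
bar px [158.7297 185.5135] 37 mean [0.5611 0.1815 0.064 ]
 axis [-0.7603 -0.0091 -0.6495] [ 3.4666  5.5557 10.6829] ext 0.03849851865582504
```

```bash
python3 - <<'E'
from h import *
from scipy.optimize import minimize
np.set_printoptions(precision=4,suppress=True)
D={n:np.load(n+"0.npz") for n in("side","top")}
R2=lambda a:np.array([[np.cos(a),-np.sin(a)],[np.sin(a),np.cos(a)]])
for n in D:
    P=D[n]["P"]; x,y,z=P[...,0],P[...,1],P[...,2]; g=D[n]["im"].mean(-1)
    m=(abs(x-.51)<.12)&(abs(y+.285)<.11)
    Q=P[m&(abs(z-.1045)<.006)][:,:2]
    gx,gy=np.mgrid[-.09:.06:.002,-.05:.05:.002]; G=np.c_[gx.ravel(),gy.ravel()]
    inside=lambda q:(np.hypot(q[:,0],q[:,1])<.03)|((q[:,0]<0)&(q[:,0]>-.05)&(abs(q[:,1])<.009))
    from scipy.spatial import cKDTree
    T=cKDTree(Q); S=G[inside(G)]; 
    def cost(p):
        c=p[:2]; W=S@R2(p[2]).T+c
        return np.mean(np.minimum(T.query(W)[0],.01)**2)+np.mean(np.minimum(cKDTree(W).query(Q)[0],.01)**2)
    best=min((minimize(cost,[.53,-.29,a],method="Nelder-Mead",options=dict(initial_simplex=[[.53,-.29,a],[.54,-.29,a],[.53,-.28,a],[.53,-.29,a+.2]])) for a in(-.6,-.4,-.2)),key=lambda o:o.fun)
    print(n,"vial c",best.x[:2],"yaw deg",np.degrees(best.x[2]),np.sqrt(best.fun))
    # dispenser floor plane: middle region dark
    yaw=np.radians(6.5); c=np.array([.627,.188]); L=(P[...,:2]-c)@R2(yaw)
    # front edge of shelf, local x
    s=(abs(L[...,1])<.12)&(abs(z-.148)<.006)&(abs(L[...,0])<.08); print(" shelf local x pct",np.percentile(L[s][:,0],[.5,2,98,99.5])); e=(abs(z-.148)<.006)&(abs(L[...,0])<.03)&(abs(L[...,1])<.2); print(" shelf y pct",np.percentile(L[e][:,1],[.5,99.5]))
    f=(L[...,0]<-.05)&(L[...,0]>-.088)&(z>.045)&(z<.1)&(((abs(L[...,1]-.025)<.012))|(abs(L[...,1]+.025)<.012)|(abs(L[...,1]-.066)<.008))
    F=np.c_[L[f],z[f]]; A=np.c_[F[:,:2],np.ones(len(F))]; k=np.linalg.lstsq(A,F[:,2],rcond=None)[0]
    rs=F[:,2]-A@k; ok=abs(rs)<.004; k=np.linalg.lstsq(A[ok],F[ok,2],rcond=None)[0]
    print(" floor z=ax+by+c",k,len(F),"z at x=-.075",k@[-.075,0,1],"mean res",rs[ok].std())
    u0,v0=(197,292) if n=="side" else (159,185); w=10
    sub=np.s_[v0-w:v0+w,u0-w:u0+w]; gg=g[sub]; pp=P[sub]
    b=gg>(gg.min()+(np.percentile(gg,99)-gg.min())*.55); b&=(pp[...,2]>.04)&(pp[...,2]<.1)
    nc,l,st,cen=cv2.connectedComponentsWithStats(b.astype(np.uint8)); kk=1+np.argmax(st[1:,4])
    vv,uu=np.nonzero(l==kk); vv+=v0-w;uu+=u0-w
    q=P[vv,uu]; ql=np.c_[(q[:,:2]-c)@R2(yaw),q[:,2]]; print(" bar local mean",ql.mean(0))
    # rays onto plane through bar mid height: floor normal offset 6..9mm, slope 35
    o=np.array(vision.camera_params(n)["T"])[:3,3]; d1=unproj(n,uu,vv,np.ones(len(uu)))-o
    ol=np.r_[(o[:2]-c)@R2(yaw),o[2]]; dl=np.c_[d1[:,:2]@R2(yaw),d1[:,2]]
    for zz in(.055,.060,.065): # plane z = zz+tan35*(x+.065)
        N=np.array([-np.tan(np.radians(35)),0,1]); t=(zz+.065*-N[0]-ol@N)/(dl@N); X=ol+t[:,None]*dl
        cc,wh,a=cv2.minAreaRect((np.c_[X[:,0]/np.cos(np.radians(35)),X[:,1]]*1000).astype(np.float32))
        pc=np.linalg.eigh(np.cov(np.c_[X[:,0]/np.cos(np.radians(35)),X[:,1]].T))[1][:,1]
        print("  plane",zz,"centre loc",X.mean(0),np.round(wh,1),"angle on slope",np.degrees(np.arctan(pc[1]/pc[0])))
E
```

```text
side vial c [ 0.5311 -0.29  ] yaw deg -27.80510700721076 0.002277531104594025
 shelf local x pct [-0.0459 -0.045   0.0408  0.0443]
 shelf y pct [-0.1362  0.1386]
 floor z=ax+by+c [0.3797 0.0017 0.0783] 194 z at x=-.075 0.0498021780023514 mean res 0.002063689105417935
 bar local mean [-0.0654  0.0037  0.0643]
  plane 0.055 centre loc [-0.0635 -0.0032  0.056 ] [13.7 36.6] angle on slope -8.623500059235688
  plane 0.06 centre loc [-0.0645  0.0004  0.0604] [13.6 36.4] angle on slope -8.623500059235555
  plane 0.065 centre loc [-0.0655  0.0041  0.0647] [13.6 36.3] angle on slope -8.623500059235704
top vial c [ 0.5272 -0.2938] yaw deg -27.639182024724157 0.0018931326792181833
 shelf local x pct [-0.0463 -0.0457  0.0405  0.0437]
 shelf y pct [-0.139   0.1378]
 floor z=ax+by+c [ 0.4735 -0.0193  0.087 ] 162 z at x=-.075 0.051517123966394816 mean res 0.0022450332236670675
 bar local mean [-0.0659  0.0005  0.0629]
  plane 0.055 centre loc [-0.0644  0.0022  0.0554] [14.8 37.2] angle on slope -10.500209254889578
  plane 0.06 centre loc [-0.0653  0.0012  0.0598] [14.8 37.1] angle on slope -10.500209254889551
  plane 0.065 centre loc [-0.0662  0.0003  0.0642] [14.8 37. ] angle on slope -10.500209254889551
```

```bash
cat >> h.py <<'E'
def yawdown(deg): # tool down, tool x at world yaw
    a=np.radians(deg); return R.from_matrix(np.array([[np.cos(a),np.sin(a),0],[np.sin(a),-np.cos(a),0],[0,0,-1]]))
def tilt(deg,t): return yawdown(deg)*R.from_euler('y',t)
MY=-27.; VC=np.array([.529,-.292]); MX=np.array([np.cos(np.radians(MY)),np.sin(np.radians(MY))])
def mix(x,z,y=0): # mixer frame (from the vial axis) -> world
    return np.r_[VC+x*MX+y*np.array([-MX[1],MX[0]]),z]
def plan(ways,grip,start=None):
    if start is None:
        s=r.read_state(); start=(np.array(s["position"]),R.from_quat(s["tcp_rot"]))
    p,q=start
    for (tp,tq) in ways:
        tp=np.array(tp); w=(q.inv()*tq).as_rotvec(); n=1
        while True:
            rows=[];pp,qq=p,q
            for i in range(n):
                s=qq.inv().apply((tp-p)/n)/.02; t=w/n/.08
                rows.append((s.round(2),t.round(2))); pp=pp+qq.apply(rows[-1][0]*.02); qq=qq*R.from_rotvec(rows[-1][1]*.08)
            if max(np.abs(np.array(rows)).max(),0)<=1: break
            n+=1
        print(f"-- {n} rows to {tp.round(3)}")
        print(",".join(f"[{grip},{s.tolist()},{t.tolist()}]".replace("-0.0,","0,").replace("0.0,","0,").replace("0.0]","0]").replace(" ","") for s,t in rows))
        p,q=pp,qq
def st():
    s=r.read_state(); print("t",round(s["clock"],2),"p",np.round(s["position"],4),"F",np.round(s["ft_force"],1),"op",round(s["opening"],4),"grip",round(s["grip_force"],1))
E
python3 - <<'E'
from h import *
Q=yawdown(MY)
plan([(mix(-.046,.20),Q),(mix(-.046,.088),Q)],0.15)
E
```

```text
-- 19 rows to [ 0.488 -0.271  0.2  ]
[0.15,[0.87,-0.46,0.06],[0,0,0.59]],[0.15,[0.85,-0.51,0.06],[0,0,0.59]],[0.15,[0.83,-0.55,0.06],[0,0,0.59]],[0.15,[0.8,-0.58,0.06],[0,0,0.59]],[0.15,[0.77,-0.62,0.06],[0,0,0.59]],[0.15,[0.74,-0.66,0.06],[0,0,0.59]],[0.15,[0.71,-0.69,0.06],[0,0,0.59]],[0.15,[0.68,-0.72,0.06],[0,0,0.59]],[0.15,[0.64,-0.75,0.06],[0,0,0.59]],[0.15,[0.61,-0.78,0.06],[0,0,0.59]],[0.15,[0.57,-0.81,0.06],[0,0,0.59]],[0.15,[0.53,-0.84,0.06],[0,0,0.59]],[0.15,[0.49,-0.86,0.06],[0,0,0.59]],[0.15,[0.45,-0.88,0.06],[0,0,0.59]],[0.15,[0.41,-0.9,0.06],[0,0,0.59]],[0.15,[0.36,-0.92,0.06],[0,0,0.59]],[0.15,[0.32,-0.94,0.06],[0,0,0.59]],[0.15,[0.27,-0.95,0.06],[0,0,0.59]],[0.15,[0.23,-0.96,0.06],[0,0,0.59]]
-- 6 rows to [ 0.488 -0.271  0.088]
[0.15,[0,0,0.93],[0,0,0]],[0.15,[0,0,0.93],[0,0,0]],[0.15,[0,0,0.93],[0,0,0]],[0.15,[0,0,0.93],[0,0,0]],[0.15,[0,0,0.93],[0,0,0]],[0.15,[0,0,0.93],[0,0,0]]
```

>>> {"op": "step_arm", "data": {
  "steps": [
    [0.15, [0.87, -0.46, 0], [0, 0, 0.59]],
    [0.15, [0.85, -0.51, 0], [0, 0, 0.59]],
    [0.15, [0.83, -0.55, 0], [0, 0, 0.59]],
    [0.15, [0.8, -0.58, 0], [0, 0, 0.59]],
    [0.15, [0.77, -0.62, 0], [0, 0, 0.59]]
  ]
}}

```text
clock: 1.42
position: [0.319, -0.49, 0.2226]
tcp_rot: [0.996, 0.094, 0.0, 0.0]
ft_force: [0.6, -0.0, -0.2]
opening: 0.0615
grip_force: 0.0
```

>>> {"op": "step_arm", "data": {
  "steps": [
    [0.15, [0.74, -0.66, 0], [0, 0, 0.59]],
    [0.15, [0.71, -0.69, 0], [0, 0, 0.59]],
    [0.15, [0.68, -0.72, 0], [0, 0, 0.59]],
    [0.15, [0.64, -0.75, 0], [0, 0, 0.59]],
    [0.15, [0.61, -0.78, 0], [0, 0, 0.59]]
  ]
}}

```text
clock: 1.83
position: [0.3796, -0.4117, 0.2227]
tcp_rot: [1.0, -0.024, 0.0, 0.0]
ft_force: [0.0, 0.5, 0.8]
opening: 0.0502
grip_force: 0.0
```

>>> {"op": "step_arm", "data": {
  "steps": [
    [0.15, [0.57, -0.81, 0.06], [0, 0, 0.59]],
    [0.15, [0.53, -0.84, 0.06], [0, 0, 0.59]],
    [0.15, [0.49, -0.86, 0.06], [0, 0, 0.59]],
    [0.15, [0.45, -0.88, 0.06], [0, 0, 0.59]],
    [0.15, [0.41, -0.9, 0.06], [0, 0, 0.59]]
  ]
}}

```text
clock: 2.25
position: [0.4403, -0.3334, 0.2166]
tcp_rot: [0.99, -0.142, 0.0, 0.0]
ft_force: [0.1, -0.7, 0.1]
opening: 0.0504
grip_force: 0.0
```

>>> {"op": "step_arm", "data": {
  "steps": [
    [0.15, [0.36, -0.92, 0.06], [0, 0, 0.59]],
    [0.15, [0.32, -0.94, 0.06], [0, 0, 0.59]],
    [0.15, [0.27, -0.95, 0.06], [0, 0, 0.59]],
    [0.15, [0.23, -0.96, 0.06], [0, 0, 0.59]],
    [0.15, [0, 0, 0], [0, 0, 0]]
  ]
}}

```text
clock: 2.67
position: [0.4905, -0.2674, 0.2116]
tcp_rot: [0.973, -0.232, 0.0, -0.001]
ft_force: [0.1, 1.6, 0.0]
opening: 0.0499
grip_force: 0.0
```

```bash
python3 - <<'E'
from h import *
st();print(r.read_state()["joint_pos"].round(2))
Q=yawdown(MY)
plan([(mix(-.046,.088),Q)],0.15)
im,d=vision.grab_frame("side"); cv2.imwrite("pics/s2.png",cv2.resize(cv2.cvtColor(im,4)[60:240,180:340],(640,720))[:600])
E
```

```text
t 2.67 p [ 0.4905 -0.2674  0.2116] F [0.1 1.6 0. ] op 0.0499 grip 0.0
[ 0.62  0.2  -0.23  1.65  0.05  1.3  -1.66]
-- 7 rows to [ 0.488 -0.271  0.088]
[0.15,[0,0.03,0.88],[0,0,0.01]],[0.15,[0,0.03,0.88],[0,0,0.01]],[0.15,[0,0.03,0.88],[0,0,0.01]],[0.15,[0,0.03,0.88],[0,0,0.01]],[0.15,[0,0.03,0.88],[0,0,0.01]],[0.15,[0,0.03,0.88],[0,0,0.01]],[0.15,[0,0.03,0.88],[0,0,0.01]]
```

View pics/s2.png

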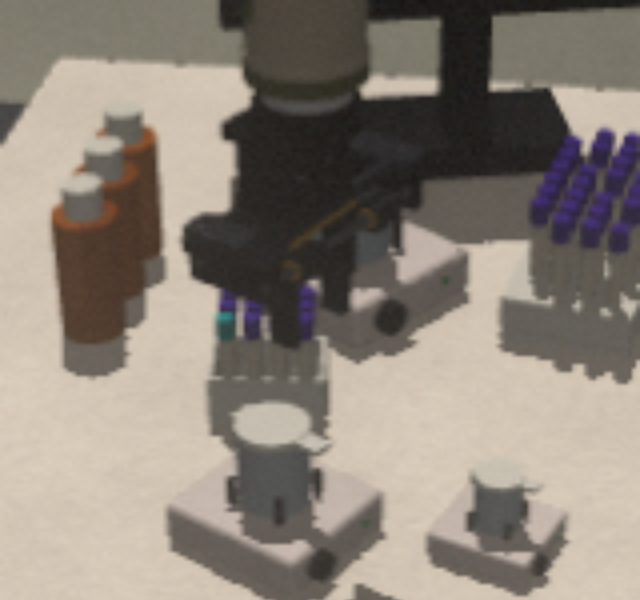

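The picture shows the middle mixer with its vial (cap at 270,425; tab at 315,440), and the open fingers (290,330 and 335,300) above the tab, one on each side. I'm descending on it.

>>> {"op": "step_arm", "data": {
  "steps": [
    [0.15, [0, 0.04, 0.88], [0, 0, 0]],
    [0.15, [0, 0.04, 0.88], [0, 0, 0]],
    [0.15, [0, 0.04, 0.88], [0, 0, 0]],
    [0.15, [0, 0.04, 0.88], [0, 0, 0]],
    [0.15, [0, 0.04, 0.88], [0, 0, 0]]
  ]
}}

```text
clock: 3.13
position: [0.4856, -0.2763, 0.1231]
tcp_rot: [0.972, -0.234, 0.0, 0.0]
ft_force: [-0.8, 0.7, -0.7]
opening: 0.05
grip_force: 0.0
```

>>> {"op": "step_arm", "data": {
  "steps": [
    [0.15, [0, 0, 0.88], [0, 0, 0]],
    [0.15, [0, 0, 0.88], [0, 0, 0]],
    [0.15, [0, 0, 0], [0, 0, 0]]
  ]
}}

```text
clock: 3.38
position: [0.4837, -0.2753, 0.0853]
tcp_rot: [0.972, -0.234, -0.003, -0.0]
ft_force: [-0.4, 0.2, -0.7]
opening: 0.05
grip_force: 0.0
```

```bash
python3 - <<'E'
from h import *
st(); s=r.read_state(); d=s["position"]-mix(-.046,.088); print("err mixer x,y",d[:2]@MX,d[:2]@[-MX[1],MX[0]],d[2]); print(np.degrees(R.from_quat(s["tcp_rot"]).as_euler('zyx')))
E
```

```text
t 3.38 p [ 0.4837 -0.2753  0.0853] F [-0.4  0.2 -0.7] op 0.05 grip 0.0
err mixer x,y -0.0019859857412888636 -0.005663040791792983 -0.0026862601885603993
[  27.01229505   -0.27328941 -179.88850969]
```

>>> {"op": "step_arm", "data": {
  "steps": [
    [0.15, [0.1, -0.28, -0.1], [0, 0, 0]],
    [-1, [0, 0, 0], [0, 0, 0]],
    [-1, [0, 0, 0], [0, 0, 0]],
    [-1, [0, 0, 0], [0, 0, 0]],
    [-1, [0, 0, 0], [0, 0, 0]]
  ]
}}

```text
clock: 3.8
position: [0.4909, -0.2714, 0.0914]
tcp_rot: [0.972, -0.233, 0.001, 0.0]
ft_force: [-0.2, 0.5, -0.3]
opening: 0.031
grip_force: 0.0
```

>>> {"op": "step_arm", "data": {
  "steps": [
    [-1, [0, 0, 0], [0, 0, 0]],
    [-1, [0, 0, 0], [0, 0, 0]]
  ]
}}

```text
clock: 3.97
position: [0.4902, -0.2719, 0.0908]
tcp_rot: [0.972, -0.234, 0.0, 0.001]
ft_force: [-5.7, -9.2, 1.9]
opening: 0.0179
grip_force: 7.4
```

```bash
python3 - <<'E'
from h import *
st(); s=r.read_state(); p=s["position"]; x=(p[:2]-VC)@MX; print("mixer x,y",x,(p[:2]-VC)@[-MX[1],MX[0]])
# arc of the grasped tab point; tool tilts about y by up to .35 rad. contact point = pad point 13.5mm behind TCP
g=.1015-p[2]; hx=.031; rad=hx-x; a0=np.arctan2(.004,rad); rr=np.hypot(rad,.004)
W=[]
for th in np.arange(.1,1.01,.1):
    t=-min(.45*th,.42); Q=tilt(MY,t)   # body leans towards hinge
    c=mix(hx-rr*np.cos(th+a0),.0975+rr*np.sin(th+a0)); W.append((c+Q.apply([0,0,g]),Q))
plan(W,-1)
E
```

```text
t 3.97 p [ 0.4902 -0.2719  0.0908] F [-5.7 -9.2  1.9] op 0.0179 grip 7.4
mixer x,y -0.04370680681486196 0.0002671275628636331
-- 1 rows to [ 0.49  -0.272  0.098]
[-1,[0.01,0.01,-0.37],[0.02,-0.57,-0]]
-- 1 rows to [ 0.491 -0.273  0.106]
[-1,[0.04,0,-0.37],[0,-0.56,-0]]
-- 1 rows to [ 0.493 -0.274  0.113]
[-1,[0.05,0,-0.37],[0,-0.56,-0]]
-- 1 rows to [ 0.495 -0.275  0.12 ]
[-1,[0.08,0,-0.36],[0,-0.56,-0]]
-- 1 rows to [ 0.498 -0.276  0.126]
[-1,[0.1,0,-0.35],[0,-0.57,-0]]
-- 1 rows to [ 0.501 -0.278  0.133]
[-1,[0.11,0,-0.35],[0,-0.56,-0]]
-- 1 rows to [ 0.505 -0.28   0.139]
[-1,[0.13,0,-0.34],[0,-0.56,-0]]
-- 1 rows to [ 0.509 -0.282  0.144]
[-1,[0.15,0,-0.33],[0,-0.56,-0]]
-- 1 rows to [ 0.514 -0.285  0.149]
[-1,[0.17,0,-0.32],[0,-0.57,-0]]
-- 1 rows to [ 0.52  -0.287  0.153]
[-1,[0.21,0,-0.31],[0,-0.18,-0]]
```

>>> {"op": "step_arm", "data": {
  "steps": [
    [-1, [0.01, 0.05, -0.37], [0, -0.57, 0]],
    [-1, [0.04, 0, -0.37], [0, -0.56, 0]],
    [-1, [0.05, 0, -0.37], [0, -0.56, 0]],
    [-1, [0.08, 0, -0.36], [0, -0.56, 0]],
    [-1, [0.1, 0, -0.35], [0, -0.57, 0]]
  ]
}}

```text
clock: 4.38
position: [0.4969, -0.2765, 0.1259]
tcp_rot: [0.966, -0.232, -0.111, -0.026]
ft_force: [-1.5, -2.7, -5.7]
opening: 0.0175
grip_force: 30.0
```

>>> {"op": "step_arm", "data": {
  "steps": [
    [-1, [0.11, 0, -0.35], [0, -0.56, 0]],
    [-1, [0.13, 0, -0.34], [0, -0.56, 0]],
    [-1, [0.15, 0, -0.33], [0, -0.56, 0]],
    [-1, [0.17, 0, -0.32], [0, -0.57, 0]],
    [-1, [0, 0, 0], [0, 0, 0]]
  ]
}}

```text
clock: 4.8
position: [0.5133, -0.285, 0.1479]
tcp_rot: [0.952, -0.229, -0.199, -0.047]
ft_force: [-8.7, -1.0, 8.5]
opening: 0.0174
grip_force: 30.0
```

```bash
cat >> h.py <<'E'
def capangle():
    for n in("side","top"):
        im,d,P=cloud(n); L=np.c_[(P.reshape(-1,3)[:,:2]-VC)@np.c_[MX,[-MX[1],MX[0]]],P.reshape(-1,3)[:,2]]
        g=im.mean(-1).ravel()
        m=(abs(L[:,1])<.028)&(L[:,0]>-.06)&(L[:,0]<.1)&(L[:,2]>.108)&(L[:,2]<.2)&(g>105)
        Q=L[m]; 
        if len(Q)<8: print(n,"few",len(Q)); continue
        dx=-(Q[:,0]-.031); dz=Q[:,2]-.0975; a=np.arctan2(dz,dx); print(n,len(Q),"angle med",np.median(a),np.percentile(a,[20,80]),"rmax",np.hypot(dx,dz).max())
E
python3 - <<'E'
from h import *
st(); s=r.read_state(); p=s["position"]; x=(p[:2]-VC)@MX; print("mixer x,y",x,(p[:2]-VC)@[-MX[1],MX[0]])
capangle()
E
```

```text
t 4.8 p [ 0.5133 -0.285   0.1479] F [-8.7 -1.   8.5] op 0.0174 grip 30.0
mixer x,y -0.017137267820464583 -0.0009132016127709249
side few 4
top few 0
```

```bash
python3 - <<'E'
from h import *
s=r.read_state(); p=np.array(s["position"]); q=R.from_quat(s["tcp_rot"]); Q=yawdown(MY)
plan([(p-q.apply([0,0,.06]),q),(mix(-.06,.21),Q),(mix(-.06,.135),Q),(mix(-.03,.135),Q),(mix(.043,.137),Q)],-1)
E
```

```text
-- 3 rows to [ 0.534 -0.296  0.203]
[-1,[0,0,-1.0],[0,0,0]],[-1,[0,0,-1.0],[0,0,0]],[-1,[0,0,-1.0],[0,0,0]]
-- 6 rows to [ 0.476 -0.265  0.21 ]
[-1,[-0.53,-0.01,0.17],[0,0.85,-0]],[-1,[-0.54,-0.01,0.13],[0,0.85,-0]],[-1,[-0.55,-0.01,0.09],[0,0.85,-0]],[-1,[-0.56,-0.01,0.06],[0,0.85,-0]],[-1,[-0.56,-0.01,0.02],[0,0.85,-0]],[-1,[-0.56,-0.01,-0.02],[0,0.85,-0]]
-- 4 rows to [ 0.476 -0.265  0.135]
[-1,[0,0,0.94],[0.01,0,-0]],[-1,[0,0,0.94],[0.01,0,-0]],[-1,[0,0,0.94],[0.01,0,-0]],[-1,[0,0,0.94],[0.01,0,-0]]
-- 2 rows to [ 0.502 -0.278  0.135]
[-1,[0.75,0.01,-0.01],[-0.01,0,-0]],[-1,[0.75,0.01,-0.01],[-0.01,0,-0]]
-- 4 rows to [ 0.567 -0.312  0.137]
[-1,[0.91,0,-0.02],[0,0,-0]],[-1,[0.91,0,-0.02],[0,0,-0]],[-1,[0.91,0,-0.02],[0,0,-0]],[-1,[0.91,0,-0.02],[0,0,-0]]
```

>>> {"op": "step_arm", "data": {
  "steps": [
    [-0.1, [0, 0, 0], [0, 0, 0]],
    [-0.1, [0, 0, 0], [0, 0, 0]],
    [-0.1, [0, 0, -1], [0, 0, 0]],
    [-0.1, [0, 0, -1], [0, 0, 0]],
    [-0.1, [0, 0, -1], [0, 0, 0]]
  ]
}}

```text
clock: 5.32
position: [0.5357, -0.2947, 0.2043]
tcp_rot: [0.953, -0.228, -0.195, -0.047]
ft_force: [-0.6, -0.5, 0.3]
opening: 0.0373
grip_force: 0.0
```

>>> {"op": "step_arm", "data": {
  "steps": [
    [-1, [-0.53, 0, 0.1], [0, 0.85, 0]],
    [-1, [-0.54, 0, 0.1], [0, 0.85, 0]],
    [-1, [-0.55, 0, 0.09], [0, 0.85, 0]],
    [-1, [-0.56, 0, 0.06], [0, 0.85, 0]],
    [-1, [-0.56, 0, 0.02], [0, 0.85, 0]]
  ]
}}

```text
clock: 5.73
position: [0.4865, -0.2696, 0.2113]
tcp_rot: [0.972, -0.233, -0.029, -0.007]
ft_force: [-0.3, -0.5, 1.1]
opening: 0.0137
grip_force: 0.0
```

>>> {"op": "step_arm", "data": {
  "steps": [
    [-1, [-0.56, 0, 0], [0, 0.85, 0]],
    [-1, [0, 0, 0], [0, 0, 0]],
    [-1, [0, 0, 0], [0, 0, 0]]
  ]
}}

```text
clock: 5.98
position: [0.4759, -0.2646, 0.2126]
tcp_rot: [0.972, -0.233, 0.002, 0.001]
ft_force: [0.5, -0.3, 0.6]
opening: 0.0011
grip_force: 0.0
```

```bash
python3 - <<'E'
from h import *
st(); Q=yawdown(MY); capangle()
plan([(mix(-.06,.135),Q),(mix(.043,.137),Q)],-1)
im,d=vision.grab_frame("side"); a=cv2.cvtColor(im,4)[100:220,190:320]
im,d=vision.grab_frame("top"); b=cv2.cvtColor(im,4)[140:260,240:370]
cv2.imwrite("pics/s3.png",cv2.resize(np.hstack([a,b]),(800,370),interpolation=2))
E
```

```text
t 5.98 p [ 0.4759 -0.2646  0.2126] F [ 0.5 -0.3  0.6] op 0.0011 grip 0.0
side 29 angle med 0.9588603779149466 [0.92983808 1.01056205] rmax 0.08369483506528495
top few 0
-- 4 rows to [ 0.476 -0.265  0.135]
[-1,[-0.02,0.01,0.96],[0,-0.01,0]],[-1,[-0.02,0.01,0.96],[0,-0.01,0]],[-1,[-0.02,0.01,0.96],[0,-0.01,0]],[-1,[-0.02,0.01,0.96],[0,-0.01,0]]
-- 6 rows to [ 0.567 -0.312  0.137]
[-1,[0.86,0,-0.01],[0,0,0]],[-1,[0.86,0,-0.01],[0,0,0]],[-1,[0.86,0,-0.01],[0,0,0]],[-1,[0.86,0,-0.01],[0,0,0]],[-1,[0.86,0,-0.01],[0,0,0]],[-1,[0.86,0,-0.01],[0,0,0]]
```

View pics/s3.png

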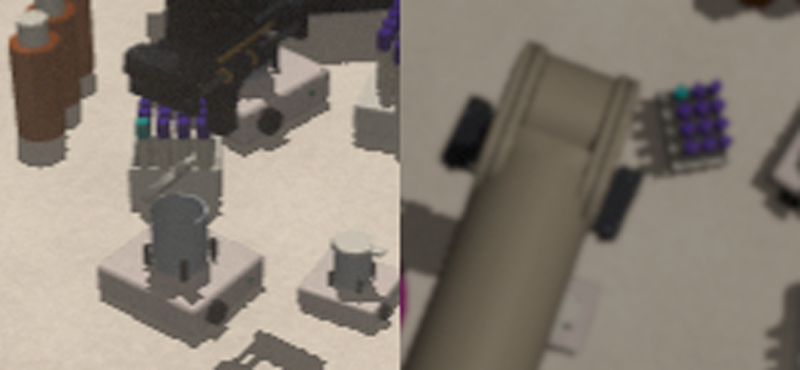

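The left half shows the cap standing about half open (thin edge near 180,180), with the closed fingers clear of it. Next I push it over from the tab side.

>>> {"op": "step_arm", "data": {
  "steps": [
    [-1, [0, 0, 0.96], [0, 0, 0]],
    [-1, [0, 0, 0.96], [0, 0, 0]],
    [-1, [0, 0, 0.96], [0, 0, 0]],
    [-1, [0, 0, 0.96], [0, 0, 0]],
    [-1, [0.6, 0, 0], [0, 0, 0]]
  ]
}}

```text
clock: 6.6
position: [0.4852, -0.2694, 0.1304]
tcp_rot: [0.972, -0.233, -0.002, -0.001]
ft_force: [-0.2, -1.2, 0.9]
opening: 0.0002
grip_force: 0.0
```

>>> {"op": "step_arm", "data": {
  "steps": [
    [-1, [0.6, 0, 0], [0, 0, 0]],
    [-1, [0.6, 0, 0], [0, 0, 0]],
    [-1, [0.6, 0, 0], [0, 0, 0]],
    [-1, [0.6, 0, 0], [0, 0, 0]],
    [-1, [0.6, 0, 0], [0, 0, 0]]
  ]
}}

```text
clock: 7.02
position: [0.5419, -0.2982, 0.1342]
tcp_rot: [0.972, -0.233, 0.0, -0.0]
ft_force: [-1.0, 0.7, 1.4]
opening: 0.0002
grip_force: 0.6
```

>>> {"op": "step_arm", "data": {
  "steps": [
    [-1, [0.6, 0, 0], [0, 0, 0]],
    [-1, [0.6, 0, 0], [0, 0, 0]],
    [-1, [0.35, 0, 0], [0, 0, 0]],
    [-1, [0, 0, 0], [0, 0, 0]]
  ]
}}

```text
clock: 7.35
position: [0.5696, -0.3121, 0.1339]
tcp_rot: [0.972, -0.233, 0.001, -0.0]
ft_force: [-0.5, 0.6, 0.3]
opening: 0.0005
grip_force: 0.0
```

```bash
python3 - <<'E'
from h import *
st(); s=r.read_state(); p=s["position"]; x=(p[:2]-VC)@MX; print("mixer x,y",x,(p[:2]-VC)@[-MX[1],MX[0]])
capangle()
E
```

```text
t 7.35 p [ 0.5696 -0.3121  0.1339] F [-0.5  0.6  0.3] op 0.0005 grip 0.0
mixer x,y 0.04528348660293644 0.0004917487560844383
side 35 angle med 2.2669727228827456 [2.21922295 2.32998353] rmax 0.07226820357652015
top few 0
```

```bash
cat >> h.py <<'E'
BAR=np.array([.5625,.1817,.060]); QB=tilt(6.5,np.radians(35))*R.from_euler('z',9.5,degrees=True)
def barp(d): return BAR+QB.apply([0,0,d])
E
python3 - <<'E'
from h import *
Q=yawdown(MY)
plan([(mix(.02,.20),Q),(barp(-.16),QB),(barp(-.06),QB)],-0.1)
print(r.read_state()["joint_pos"].round(2))
E
```

```text
-- 4 rows to [ 0.547 -0.301  0.2  ]
[-0.1,[-0.3,0.01,-0.82],[0,-0.01,0]],[-0.1,[-0.3,0.01,-0.82],[0,-0.01,0]],[-0.1,[-0.31,0.01,-0.82],[0,-0.01,0]],[-0.1,[-0.31,0.01,-0.82],[0,-0.01,0]]
-- 24 rows to [0.471 0.171 0.191]
[-0.1,[-0.59,-0.81,0.02],[0.12,0.3,-0.21]],[-0.1,[-0.57,-0.82,0.01],[0.12,0.3,-0.21]],[-0.1,[-0.56,-0.83,0.01],[0.12,0.3,-0.21]],[-0.1,[-0.55,-0.83,0],[0.12,0.3,-0.21]],[-0.1,[-0.53,-0.84,-0],[0.12,0.3,-0.21]],[-0.1,[-0.52,-0.85,-0.01],[0.12,0.3,-0.21]],[-0.1,[-0.5,-0.86,-0.01],[0.12,0.3,-0.21]],[-0.1,[-0.49,-0.87,-0.01],[0.12,0.3,-0.21]],[-0.1,[-0.47,-0.88,-0.02],[0.12,0.3,-0.21]],[-0.1,[-0.46,-0.89,-0.02],[0.12,0.3,-0.21]],[-0.1,[-0.44,-0.89,-0.02],[0.12,0.3,-0.21]],[-0.1,[-0.43,-0.9,-0.02],[0.12,0.3,-0.21]],[-0.1,[-0.41,-0.91,-0.03],[0.12,0.3,-0.21]],[-0.1,[-0.39,-0.92,-0.03],[0.12,0.3,-0.21]],[-0.1,[-0.38,-0.92,-0.03],[0.12,0.3,-0.21]],[-0.1,[-0.36,-0.93,-0.03],[0.12,0.3,-0.21]],[-0.1,[-0.35,-0.94,-0.03],[0.12,0.3,-0.21]],[-0.1,[-0.33,-0.94,-0.03],[0.12,0.3,-0.21]],[-0.1,[-0.31,-0.95,-0.02],[0.12,0.3,-0.21]],[-0.1,[-0.3,-0.95,-0.02],[0.12,0.3,-0.21]],[-0.1,[-0.28,-0.96,-0.02],[0.12,0.3,-0.21]],[-0.1,[-0.26,-0.96,-0.02],[0.12,0.3,-0.21]],[-0.1,[-0.25,-0.97,-0.01],[0.12,0.3,-0.21]],[-0.1,[-0.23,-0.97,-0.01],[0.12,0.3,-0.21]]
-- 5 rows to [0.528 0.178 0.109]
[-0.1,[-0.01,0.01,1.0],[-0.01,-0.01,-0.01]],[-0.1,[0,0.01,1.0],[-0.01,-0.01,-0.01]],[-0.1,[0,0.01,1.0],[-0.01,-0.01,-0.01]],[-0.1,[0,0,1.0],[-0.01,-0.01,-0.01]],[-0.1,[0,0,1.0],[-0.01,-0.01,-0.01]]
[ 0.59  0.45 -0.2   1.5   0.09  1.21 -1.67]
```

>>> {"op": "step_arm", "data": {
  "steps": [
    [-0.1, [-0.3, 0, -0.82], [0, 0, 0]],
    [-0.1, [-0.3, 0, -0.82], [0, 0, 0]],
    [-0.1, [-0.3, 0, -0.82], [0, 0, 0]],
    [-0.1, [-0.3, 0, -0.82], [0, 0, 0]],
    [-0.1, [-0.59, -0.81, 0.02], [0.12, 0.3, -0.21]]
  ]
}}

```text
clock: 7.87
position: [0.5442, -0.2846, 0.2038]
tcp_rot: [0.974, -0.227, 0.016, -0.0]
ft_force: [0.9, -1.0, 0.5]
opening: 0.0257
grip_force: 0.0
```

>>> {"op": "step_arm", "data": {
  "steps": [
    [-0.1, [-0.57, -0.82, 0.01], [0.12, 0.3, -0.21]],
    [-0.1, [-0.56, -0.83, 0.01], [0.12, 0.3, -0.21]],
    [-0.1, [-0.55, -0.83, 0], [0.12, 0.3, -0.21]],
    [-0.1, [-0.53, -0.84, 0], [0.12, 0.3, -0.21]],
    [-0.1, [-0.52, -0.85, 0], [0.12, 0.3, -0.21]]
  ]
}}

```text
clock: 8.28
position: [0.5277, -0.1817, 0.1983]
tcp_rot: [0.98, -0.183, 0.079, -0.011]
ft_force: [0.3, 0.8, -0.1]
opening: 0.039
grip_force: 0.0
```

>>> {"op": "step_arm", "data": {
  "steps": [
    [-0.1, [-0.5, -0.86, -0.01], [0.12, 0.3, -0.21]],
    [-0.1, [-0.49, -0.87, -0.01], [0.12, 0.3, -0.21]],
    [-0.1, [-0.47, -0.88, -0.02], [0.12, 0.3, -0.21]],
    [-0.1, [-0.46, -0.89, -0.02], [0.12, 0.3, -0.21]],
    [-0.1, [-0.44, -0.89, -0.02], [0.12, 0.3, -0.21]]
  ]
}}

```text
clock: 8.7
position: [0.5121, -0.0833, 0.1961]
tcp_rot: [0.98, -0.14, 0.142, -0.02]
ft_force: [0.1, -0.4, 0.4]
opening: 0.0389
grip_force: 0.0
```

>>> {"op": "step_arm", "data": {
  "steps": [
    [-0.1, [-0.43, -0.9, -0.02], [0.12, 0.3, -0.21]],
    [-0.1, [-0.41, -0.91, -0.03], [0.12, 0.3, -0.21]],
    [-0.1, [-0.39, -0.92, -0.03], [0.12, 0.3, -0.21]],
    [-0.1, [-0.38, -0.92, -0.03], [0.12, 0.3, -0.21]],
    [-0.1, [-0.36, -0.93, -0.03], [0.12, 0.3, -0.21]]
  ]
}}

```text
clock: 9.12
position: [0.4965, 0.0151, 0.1942]
tcp_rot: [0.974, -0.096, 0.205, -0.029]
ft_force: [0.0, 0.1, -0.1]
opening: 0.0392
grip_force: 0.0
```

>>> {"op": "step_arm", "data": {
  "steps": [
    [-0.1, [-0.35, -0.94, -0.03], [0.12, 0.3, -0.21]],
    [-0.1, [-0.33, -0.94, -0.03], [0.12, 0.3, -0.21]],
    [-0.1, [-0.31, -0.95, -0.02], [0.12, 0.3, -0.21]],
    [-0.1, [-0.3, -0.95, -0.02], [0.12, 0.3, -0.21]],
    [-0.1, [-0.28, -0.96, -0.02], [0.12, 0.3, -0.21]]
  ]
}}

```text
clock: 9.53
position: [0.4808, 0.1138, 0.192]
tcp_rot: [0.962, -0.052, 0.266, -0.038]
ft_force: [0.1, 0.2, -0.3]
opening: 0.0393
grip_force: 0.0
```

>>> {"op": "step_arm", "data": {
  "steps": [
    [-0.1, [-0.26, -0.96, -0.02], [0.12, 0.3, -0.21]],
    [-0.1, [-0.25, -0.97, 0], [0.12, 0.3, -0.21]],
    [-0.1, [-0.23, -0.97, 0], [0.12, 0.3, -0.21]],
    [-0.1, [0, 0, 0], [0, 0, 0]],
    [-0.1, [0, 0, 0], [0, 0, 0]]
  ]
}}

```text
clock: 9.95
position: [0.4717, 0.1724, 0.1903]
tcp_rot: [0.952, -0.025, 0.302, -0.043]
ft_force: [-0.3, -0.2, -0.0]
opening: 0.0391
grip_force: 0.0
```

```bash
python3 - <<'E'
from h import *
st(); print(r.read_state()["joint_pos"].round(2))
plan([(barp(-.06),QB),(barp(.0035),QB)],-0.1)
im,d=vision.grab_frame("side"); a=cv2.cvtColor(im,4)[180:360,110:330]
cv2.imwrite("pics/s4.png",cv2.resize(a,(660,540),interpolation=2))
im,d,P=cloud("top"); cv2.imwrite("pics/t4.png",cv2.cvtColor(im,4)[130:220,100:230])
capangle()
E
```

```text
t 9.95 p [0.4717 0.1724 0.1903] F [-0.3 -0.2 -0. ] op 0.0391 grip 0.0
[ 0.34 -0.38 -0.81  2.29 -0.09  0.54 -2.08]
-- 5 rows to [0.528 0.178 0.109]
[-0.1,[-0.01,0.01,0.99],[-0.01,-0.02,0]],[-0.1,[0,0.01,0.99],[-0.01,-0.02,0]],[-0.1,[0,0.01,0.99],[-0.01,-0.02,0]],[-0.1,[0,0.01,0.99],[-0.01,-0.02,0]],[-0.1,[0,0.01,0.99],[-0.01,-0.02,0]]
-- 4 rows to [0.564 0.182 0.057]
[-0.1,[0,0,0.79],[0.01,0,0]],[-0.1,[0,0,0.79],[0.01,0,0]],[-0.1,[0,0,0.79],[0.01,0,0]],[-0.1,[0,0,0.79],[0.01,0,0]]
side 218 angle med 2.2606964455879464 [2.19537069 2.30580309] rmax 0.08056304609864992
top 14 angle med 2.2557543986999202 [2.20531887 2.32617492] rmax 0.08194741498465422
```

View pics/s4.png

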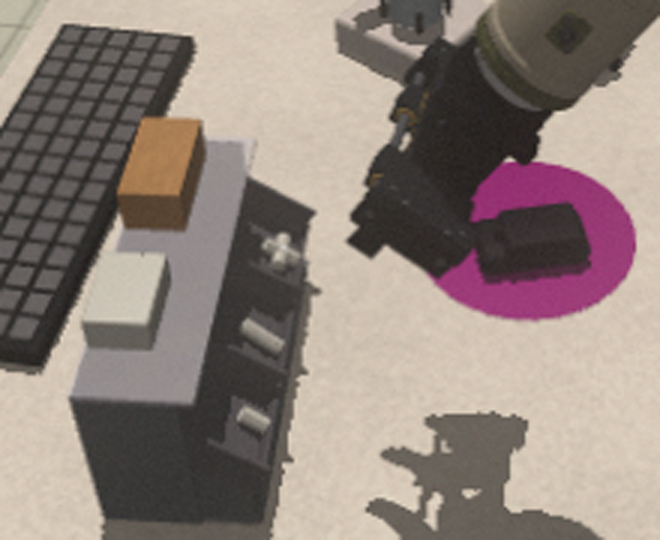

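The tilted gripper (350–470, 180–270) is lined up in front of the dispenser, the long bar (262,338) is undisturbed in the middle compartment, and the cap stays open at about 2.26 rad. I'm going in.

>>> {"op": "step_arm", "data": {
  "steps": [
    [-0.1, [0, 0.01, 0.99], [0, 0, 0]],
    [-0.1, [0, 0.01, 0.99], [0, 0, 0]],
    [-0.1, [0, 0.01, 0.99], [0, 0, 0]],
    [-0.1, [0, 0.01, 0.99], [0, 0, 0]],
    [-0.1, [0, 0.01, 0.99], [0, 0, 0]]
  ]
}}

```text
clock: 10.57
position: [0.5208, 0.1742, 0.1161]
tcp_rot: [0.953, -0.026, 0.298, -0.04]
ft_force: [-0.6, -0.7, -1.4]
opening: 0.0392
grip_force: 0.0
```

>>> {"op": "step_arm", "data": {
  "steps": [
    [-0.1, [0, 0, 0], [0, 0, 0]]
  ]
}}

```text
clock: 10.65
position: [0.5204, 0.1722, 0.115]
tcp_rot: [0.954, -0.027, 0.297, -0.039]
ft_force: [0.0, -0.5, -0.4]
opening: 0.0389
grip_force: 0.0
```

```bash
python3 - <<'E'
from h import *
st()
plan([(barp(.0035),QB)],-0.1)
s=r.read_state(); print("QB frame err mm",(QB.inv().apply(s["position"]-BAR)*1e3).round(1),"rot",(QB.inv()*R.from_quat(s["tcp_rot"])).as_rotvec().round(3))
E
```

```text
t 10.65 p [0.5204 0.1722 0.115 ] F [ 0.  -0.5 -0.4] op 0.0389 grip 0.0
-- 4 rows to [0.564 0.182 0.057]
[-0.1,[0.04,-0.07,0.91],[0.02,0.01,-0.01]],[-0.1,[0.04,-0.07,0.91],[0.02,0.01,-0.01]],[-0.1,[0.03,-0.07,0.91],[0.02,0.01,-0.01]],[-0.1,[0.03,-0.07,0.91],[0.02,0.01,-0.01]]
QB frame err mm [ -2.8   5.2 -69.6] rot [-0.007 -0.002  0.003]
```

>>> {"op": "step_arm", "data": {
  "steps": [
    [-0.1, [0.07, -0.13, 0.6], [0.04, 0.02, -0.02]],
    [-0.1, [0.07, -0.13, 0.6], [0.04, 0.02, -0.02]],
    [-0.1, [0, 0, 0.6], [0, 0, 0]],
    [-0.1, [0, 0, 0.6], [0, 0, 0]],
    [-0.1, [0, 0, 0], [0, 0, 0]]
  ]
}}

```text
clock: 11.07
position: [0.5267, 0.1679, 0.1043]
tcp_rot: [0.953, -0.019, 0.297, -0.048]
ft_force: [-0.1, 0.9, 0.3]
opening: 0.0391
grip_force: 0.0
```

```bash
python3 - <<'E'
from h import *
st()
plan([(barp(.0035),QB)],-0.1)
s=r.read_state(); print("QB frame err mm",(QB.inv().apply(s["position"]-BAR)*1e3).round(1),"rot",(QB.inv()*R.from_quat(s["tcp_rot"])).as_rotvec().round(3))
E
```

```text
t 11.07 p [0.5267 0.1679 0.1043] F [-0.1  0.9  0.3] op 0.0391 grip 0.0
-- 4 rows to [0.564 0.182 0.057]
[-0.1,[0.04,-0.12,0.76],[-0.05,0,0.02]],[-0.1,[0.04,-0.12,0.76],[-0.05,0,0.02]],[-0.1,[0.04,-0.12,0.76],[-0.05,0,0.02]],[-0.1,[0.04,-0.13,0.76],[-0.05,0,0.02]]
QB frame err mm [ -3.3  10.3 -57.5] rot [ 0.016 -0.001 -0.007]
```

```bash
python3 - <<'E'
from h import *
s=r.read_state();print(s["joint_pos"].round(3),s["dq"].round(2))
E
```

```text
[ 9.880e-01  1.000e-03 -1.465e+00  2.268e+00  5.980e-01  3.440e-01
 -2.601e+00] [-0.01 -0.01 -0.02 -0.01 -0.01  0.01 -0.01]
```

```bash
python3 - <<'E'
from h import *
s=r.read_state(); p=np.array(s["position"]); q=R.from_quat(s["tcp_rot"])
plan([(p-q.apply([0,0,.08]),q),([.50,.165,.24],yawdown(-1))],-0.1)
E
```

```text
-- 4 rows to [0.481 0.161 0.17 ]
[-0.1,[0,0,-1.0],[0,0,0]],[-0.1,[0,0,-1.0],[0,0,0]],[-0.1,[0,0,-1.0],[0,0,0]],[-0.1,[0,0,-1.0],[0,0,0]]
-- 8 rows to [0.5   0.165 0.24 ]
[-0.1,[0.34,-0.07,-0.29],[-0.16,-0.94,-0.03]],[-0.1,[0.32,-0.06,-0.32],[-0.16,-0.94,-0.03]],[-0.1,[0.3,-0.06,-0.34],[-0.16,-0.94,-0.03]],[-0.1,[0.27,-0.05,-0.36],[-0.16,-0.94,-0.03]],[-0.1,[0.24,-0.05,-0.38],[-0.16,-0.94,-0.03]],[-0.1,[0.21,-0.04,-0.4],[-0.16,-0.94,-0.03]],[-0.1,[0.18,-0.04,-0.42],[-0.16,-0.94,-0.03]],[-0.1,[0.15,-0.03,-0.43],[-0.16,-0.94,-0.03]]
```

>>> {"op": "step_arm", "data": {
  "steps": [
    [-0.1, [0, 0, -1], [0, 0, 0]],
    [-0.1, [0, 0, -1], [0, 0, 0]],
    [-0.1, [0, 0, -1], [0, 0, 0]],
    [-0.1, [0, 0, -1], [0, 0, 0]]
  ]
}}

```text
clock: 11.4
position: [0.4928, 0.1599, 0.1415]
tcp_rot: [0.956, -0.019, 0.289, -0.04]
ft_force: [0.2, -1.0, -0.6]
opening: 0.0395
grip_force: 0.0
```

>>> {"op": "step_arm", "data": {
  "steps": [
    [-0.1, [0.34, -0.07, -0.29], [-0.16, -0.94, 0]],
    [-0.1, [0.32, -0.06, -0.32], [-0.16, -0.94, 0]],
    [-0.1, [0.3, -0.06, -0.34], [-0.16, -0.94, 0]],
    [-0.1, [0.27, -0.05, -0.36], [-0.16, -0.94, 0]],
    [-0.1, [0.24, -0.05, -0.38], [-0.16, -0.94, 0]]
  ]
}}

```text
clock: 11.82
position: [0.506, 0.1628, 0.1858]
tcp_rot: [0.994, -0.02, 0.104, -0.011]
ft_force: [0.1, 0.8, -0.5]
opening: 0.0389
grip_force: 0.0
```

>>> {"op": "step_arm", "data": {
  "steps": [
    [-0.1, [0.21, -0.04, -0.4], [-0.16, -0.94, 0]],
    [-0.1, [0.18, -0.04, -0.42], [-0.16, -0.94, 0]],
    [-0.1, [0.15, -0.03, -0.43], [-0.16, -0.94, 0]],
    [-0.1, [0, 0, 0], [0, 0, -0.5]],
    [-0.1, [0, 0, 0], [0, 0, -1]]
  ]
}}

```text
clock: 12.23
position: [0.5137, 0.1654, 0.2105]
tcp_rot: [0.999, 0.04, -0.01, 0.004]
ft_force: [0.2, 0.6, 0.0]
opening: 0.0389
grip_force: 0.0
```

```bash
python3 - <<'E'
from h import *
st();s=r.read_state();print(s["joint_pos"].round(3),R.from_quat(s["tcp_rot"]).as_matrix().round(2))
E
```

```text
t 12.23 p [0.5137 0.1654 0.2105] F [0.2 0.6 0. ] op 0.0389 grip 0.0
[ 0.483  0.331 -1.052  1.646  0.29   1.357 -2.104] [[ 1.    0.08 -0.02]
 [ 0.08 -1.   -0.01]
 [-0.02  0.01 -1.  ]]
```

>>> {"op": "step_arm", "data": {
  "steps": [
    [-0.1, [0, 0, 0], [0, 0, -1]],
    [-0.1, [0, 0, 0], [0, 0, -1]],
    [-0.1, [0, 0, 0], [0, 0, -1]],
    [-0.1, [0, 0, 0], [0, 0, -1]],
    [-0.1, [0, 0, 0], [0, 0, -1]]
  ]
}}

```text
clock: 12.65
position: [0.5128, 0.1649, 0.2107]
tcp_rot: [0.971, 0.239, -0.01, 0.003]
ft_force: [-1.2, 0.8, -0.5]
opening: 0.0395
grip_force: 0.0
```

>>> {"op": "step_arm", "data": {
  "steps": [
    [-0.1, [0, 0, 0], [0, 0, -1]],
    [-0.1, [0, 0, 0], [0, 0, -1]],
    [-0.1, [0, 0, 0], [0, 0, -1]],
    [-0.1, [0, 0, 0], [0, 0, -1]],
    [-0.1, [0, 0, 0], [0, 0, -1]]
  ]
}}

```text
clock: 13.07
position: [0.5128, 0.1648, 0.2107]
tcp_rot: [0.904, 0.428, -0.01, 0.001]
ft_force: [-0.5, -0.7, -0.3]
opening: 0.0392
grip_force: 0.0
```

>>> {"op": "step_arm", "data": {
  "steps": [
    [-0.1, [0, 0, 0], [0, 0, -1]],
    [-0.1, [0, 0, 0], [0, 0, -1]],
    [-0.1, [0, 0, 0], [0, 0, -1]],
    [-0.1, [0, 0, 0], [0, 0, -1]],
    [-0.1, [0, 0, 0], [0, 0, -1]]
  ]
}}

```text
clock: 13.48
position: [0.5127, 0.1647, 0.2106]
tcp_rot: [0.801, 0.599, -0.01, -0.001]
ft_force: [-0.9, 0.2, 0.6]
opening: 0.0392
grip_force: 0.0
```

```bash
python3 - <<'E'
from h import *
st();s=r.read_state();print(s["joint_pos"].round(3),R.from_quat(s["tcp_rot"]).as_matrix().round(2))
E
```

```text
t 13.48 p [0.5127 0.1647 0.2106] F [-0.9  0.2  0.6] op 0.0392 grip 0.0
[ 0.627  0.446 -1.289  1.644  0.432  1.405 -1.006] [[ 0.28  0.96 -0.02]
 [ 0.96 -0.28 -0.01]
 [-0.02 -0.01 -1.  ]]
```

```bash
cat > fk.py <<'E'
import numpy as np
from scipy.spatial.transform import Rotation as R
J=np.array([[1.122,.332,-.065,1.46,.022,1.35,-.088],[.62,.2,-.23,1.65,.05,1.3,-1.66],[.59,.45,-.2,1.5,.09,1.21,-1.67],[.34,-.38,-.81,2.29,-.09,.54,-2.08],[.988,.001,-1.465,2.268,.598,.344,-2.601],[.483,.331,-1.052,1.646,.29,1.357,-2.104],[.627,.446,-1.289,1.644,.432,1.405,-1.006]])
P=np.array([[.258,-.569,.223],[.4905,-.2674,.2116],[.5696,-.3121,.1339],[.4717,.1724,.1903],[.5267,.1679,.1043],[.5137,.1654,.2105],[.5127,.1647,.2106]])
Qq=np.array([[.977,.211,0,0],[.973,-.232,0,-.001],[.972,-.233,.001,0],[.952,-.025,.302,-.043],[.953,-.019,.297,-.048],[.999,.04,-.01,.004],[.801,.599,-.01,-.001]])
def fk(q,p,s):
    # signs s for z-joints 1,3,5,7; p: h,L1,L2,L3, elbow off a,b, base xy, yaw0, tool yaw, j3off j5off
    h,L1,L2,L3,a,b,c,psi,phi=p
    T=R.from_euler('z',psi+s[0]*q[0]); x=np.array([0,0,h])
    T=T*R.from_euler('y',q[1]); x=x+T.apply([0,0,L1])
    T=T*R.from_euler('z',s[1]*q[2]); x=x+T.apply([a,0,0])
    T=T*R.from_euler('y',q[3]); x=x+T.apply([b,0,L2])
    T=T*R.from_euler('z',s[2]*q[4]); T=T*R.from_euler('y',q[5]); x=x+T.apply([c,0,L3])
    T=T*R.from_euler('z',phi+s[3]*q[6])
    return x,T
E
python3 - <<'E'
from fk import *
from itertools import product
from scipy.optimize import least_squares
best=None
for s in product((1,-1),repeat=4):
  for phi in(0,1.57,3.14,-1.57):
    def f(p):
        o=[]
        for q,x,t in zip(J,P,Qq):
            X,T=fk(q,p,s); o+=list((X-x)*3)+list((T.inv()*R.from_quat(t)).as_rotvec()*.5)
        return np.array(o)
    z=least_squares(f,[.35,.4,.4,.3,0,0,0,0,phi])
    if best is None or z.cost<best[0]: best=(z.cost,s,z.x,z.fun)
print(best[0],best[1],best[2].round(4)); print(best[3].reshape(-1,6).round(3))
E
```

```text
0.0018301012640547093 (-1, -1, -1, -1) [ 0.2648  0.463   0.489   0.3624 -0.0285  0.0213 -0.0274 -0.0692  1.5034]
[[ 0.007  0.006 -0.004  0.     0.    -0.   ]
 [-0.007  0.021 -0.008  0.002  0.001 -0.002]
 [-0.018 -0.003  0.002 -0.001  0.006 -0.004]
 [ 0.002 -0.002 -0.021  0.02  -0.001  0.003]
 [-0.     0.002  0.021  0.019 -0.003  0.005]
 [ 0.018  0.009  0.002 -0.001 -0.    -0.001]
 [ 0.02  -0.001  0.008 -0.001  0.    -0.001]]
```

```bash
cat >> fk.py <<'E'
S=(-1,-1,-1,-1);PR=np.array([.2648,.463,.489,.3624,-.0285,.0213,-.0274,-.0692,1.5034])
LO=np.array([-2.6,-.5,-1.47,.16,-1.27,.06,-2.6]);HI=np.array([2.6,2.12,1.34,2.42,4.41,2.06,2.6])
def jac(q):
    x,T=fk(q,PR,S); Jm=np.zeros((6,7))
    for i in range(7):
        d=q.copy();d[i]+=1e-5; X,U=fk(d,PR,S); Jm[:3,i]=(X-x)/1e-5; Jm[3:,i]=(U*T.inv()).as_rotvec()/1e-5
    return x,T,Jm
def sim(q,ways,off=None,n=40,W=1.):
    """min-norm IK along world waypoints; ways of (pos,R) ; off = model bias"""
    q=np.array(q,float); x,T=fk(q,PR,S); out=[]
    for (tp,tq) in ways:
        for i in range(n):
            x,T,Jm=jac(q); k=n-i
            e=np.r_[(np.array(tp)-x)/k,(tq*T.inv()).as_rotvec()/k]
            q=q+np.linalg.pinv(Jm)@e
            v=np.minimum(q-LO,HI-q).min()
            if i==0: mv=v
            mv=min(mv,v)
        out.append((q.copy(),mv))
    return out
E
python3 - <<'E'
from fk import *
from h import *
np.set_printoptions(precision=2,suppress=True)
sh=lambda o:[print("  ",q,"min margin",round(m,2)) for q,m in o]
print("history check: start->above tab; ... open cap -> transit (expect .34 -.38 -.81 2.29 -.09 .54 -2.08)")
sh(sim(J[0],[(P[1],R.from_quat(Qq[1]))])); sh(sim(J[2],[(mix(.02,.2),yawdown(MY)),(barp(-.16),QB)]))
sh(sim(J[5],[(P[6],R.from_quat(Qq[6]))]))
QC=QB*R.from_euler('z',np.pi)
print("a: continue half turn");a=[([.51,.165,.21],yawdown(120)),([.51,.165,.21],yawdown(177)),(barp(-.06),QC),(barp(.0035),QC)]
sh(sim(J[6],a))
E
```

```text
history check: start->above tab; ... open cap -> transit (expect .34 -.38 -.81 2.29 -.09 .54 -2.08)
   [ 0.62  0.21 -0.22  1.64  0.04  1.3  -1.64] min margin 0.69
   [ 0.6   0.35 -0.21  1.49  0.07  1.31 -1.66] min margin 0.75
   [ 0.3  -0.39 -0.73  2.29 -0.17  0.56 -1.98] min margin 0.11
   [ 0.65  0.45 -1.32  1.66  0.44  1.4  -1.01] min margin 0.15
a: continue half turn
   [ 0.73  0.57 -1.49  1.68  0.57  1.43 -0.31] min margin -0.02
   [ 0.73  0.77 -1.66  1.68  0.77  1.56  0.54] min margin -0.19
   [ 0.97  0.62 -1.68  2.24  1.38  0.82  0.01] min margin -0.29
   [ 0.75  0.68 -1.4   2.19  1.57  0.77 -0.1 ] min margin -0.2
```

```bash
cat > srch.py <<'E'
from fk import *
from h import *
import time
np.set_printoptions(precision=2,suppress=True)
rng=np.random.default_rng(0); t0=time.time(); res=[]
q0=np.array(r.read_state()["joint_pos"])
QC=QB*R.from_euler('z',np.pi)
while time.time()-t0<240:
    k=rng.integers(1,3); half=rng.random()<.5; F=QC if half else QB
    way=[]; desc=[]
    for i in range(k):
        p=[rng.uniform(.3,.75),rng.uniform(-.35,.3),rng.uniform(.25,.5)]; y=rng.uniform(-90,180); t=rng.choice([0,.3])
        if np.hypot(p[0],p[1])>.8 : continue
        way.append((p,yawdown(y))); desc.append((np.round(p,2),round(y)))
    if not way: continue
    pre=barp(-.13)
    o=sim(q0,way+[(pre,F),(barp(.0035),F),(pre,F)],n=14)
    m=min(x[1] for x in o)
    L=0;x,T=fk(q0,PR,S)
    for tp,tq in way+[(pre,F)]:
        L+=max(np.linalg.norm(np.array(tp)-x)/.02,(tq*T.inv()).magnitude()/.08); x,T=np.array(tp),tq
    res.append((m,L,half,desc,o[-2][0]))
res.sort(key=lambda a:-(min(a[0],.25)*200-a[1]))
print(len(res))
for a in res[:6]: print(round(a[0],2),round(a[1]),a[2:])
E
python3 srch.py
```

```text
919
0.12 49 (True, [(array([ 0.55, -0.08,  0.34]), 14)], array([ 0.32,  0.28, -0.81,  2.2 ,  1.21,  0.35,  0.03]))
0.11 47 (True, [(array([0.47, 0.15, 0.47]), 24)], array([ 0.2 ,  0.25, -0.67,  2.2 ,  1.15,  0.31,  0.07]))
0.1 49 (True, [(array([0.55, 0.05, 0.4 ]), 13)], array([ 0.25,  0.26, -0.73,  2.2 ,  1.18,  0.33,  0.05]))
0.12 53 (True, [(array([0.43, 0.18, 0.33]), 3)], array([ 0.08,  0.23, -0.55,  2.2 ,  1.09,  0.28,  0.11]))
0.08 49 (True, [(array([0.5 , 0.07, 0.31]), 22), (array([0.41, 0.02, 0.34]), 29)], array([ 0.26,  0.26, -0.75,  2.2 ,  1.18,  0.33,  0.04]))
0.13 61 (True, [(array([0.46, 0.28, 0.35]), -8), (array([0.52, 0.07, 0.39]), 34)], array([ 0.27,  0.26, -0.75,  2.2 ,  1.19,  0.33,  0.04]))
```

```bash
cat > ev.py <<'E'
from fk import *
from h import *
np.set_printoptions(precision=2,suppress=True)
QC=QB*R.from_euler('z',np.pi); q0=np.array(r.read_state()["joint_pos"])
def tiltmax(ways):
    T=fk(q0,PR,S)[1];m=[]
    for _,tq in ways:
        w=(T.inv()*tq).as_rotvec(); m.append(max(np.arccos(np.clip(-(T*R.from_rotvec(w*f)).as_matrix()[2,2],-1,1)) for f in np.linspace(0,1,20))); T=tq
    return np.round(m,2)
for A in ([.43,.18,.33],[.47,.15,.40],[.45,.10,.35]):
  for ya in(3,20):
    for back in(-27,153):
      W=[(A,yawdown(ya)),(barp(-.13),QC),(barp(.0035),QC),(barp(-.13),QC),([.45,.0,.28],yawdown(back)),(mix(0,.2),yawdown(back)),(mix(0,.12),yawdown(back))]
      o=sim(q0,W,n=25); print(A,ya,back,"margins",np.array([x[1] for x in o]),"tilt",tiltmax(W)[:2],o[2][0],o[-1][0])
E
python3 ev.py
```

```text
[0.43, 0.18, 0.33] 3 -27 margins [ 0.18  0.13  0.13  0.13 -1.55 -2.21 -2.24] tilt [0.02 0.61] [ 0.07  0.23 -0.53  2.2   1.09  0.28  0.11] [ 0.03  0.41  0.51  1.63 -0.22  1.16  4.84]
[0.43, 0.18, 0.33] 3 153 margins [0.18 0.13 0.13 0.13 0.15 0.44 0.77] tilt [0.02 0.61] [ 0.07  0.23 -0.53  2.2   1.09  0.28  0.11] [ 0.48  0.37 -0.05  1.63  0.02  1.14  1.52]
[0.43, 0.18, 0.33] 20 -27 margins [ 0.13  0.13  0.13  0.13 -1.56 -2.19 -2.22] tilt [0.02 0.61] [ 0.13  0.24 -0.59  2.2   1.11  0.29  0.09] [ 0.06  0.41  0.47  1.63 -0.2   1.15  4.82]
[0.43, 0.18, 0.33] 20 153 margins [0.13 0.13 0.13 0.13 0.15 0.44 0.77] tilt [0.02 0.61] [ 0.13  0.24 -0.59  2.2   1.11  0.29  0.09] [ 0.52  0.37 -0.11  1.63  0.04  1.14  1.51]
[0.47, 0.15, 0.4] 3 -27 margins [ 0.18  0.13  0.13  0.13 -1.56 -2.2  -2.23] tilt [0.02 0.61] [ 0.09  0.23 -0.56  2.2   1.1   0.29  0.1 ] [ 0.04  0.41  0.49  1.63 -0.21  1.15  4.83]
[0.47, 0.15, 0.4] 3 153 margins [0.18 0.13 0.13 0.13 0.15 0.44 0.77] tilt [0.02 0.61] [ 0.09  0.23 -0.56  2.2   1.1   0.29  0.1 ] [ 0.5   0.37 -0.08  1.63  0.03  1.14  1.51]
[0.47, 0.15, 0.4] 20 -27 marg
[... 339 characters left out ...]
 0.35] 3 -27 margins [ 0.17  0.13  0.13  0.13 -1.56 -2.2  -2.23] tilt [0.02 0.61] [ 0.1   0.23 -0.57  2.2   1.1   0.29  0.1 ] [ 0.05  0.41  0.48  1.63 -0.2   1.15  4.83]
[0.45, 0.1, 0.35] 3 153 margins [0.17 0.13 0.13 0.13 0.15 0.44 0.77] tilt [0.02 0.61] [ 0.1   0.23 -0.57  2.2   1.1   0.29  0.1 ] [ 0.51  0.37 -0.09  1.63  0.03  1.14  1.51]
[0.45, 0.1, 0.35] 20 -27 margins [ 0.12  0.13  0.13  0.13 -1.56 -2.18 -2.21] tilt [0.02 0.61] [ 0.18  0.25 -0.66  2.2   1.14  0.31  0.07] [ 0.1   0.4   0.42  1.63 -0.18  1.15  4.81]
[0.45, 0.1, 0.35] 20 153 margins [0.12 0.13 0.13 0.13 0.15 0.44 0.77] tilt [0.02 0.61] [ 0.18  0.25 -0.66  2.2   1.14  0.31  0.07] [ 0.57  0.38 -0.16  1.63  0.06  1.14  1.49]
```

```bash
cat >> h.py <<'E'
QC=QB*R.from_euler('z',np.pi)
E
python3 - <<'E'
from h import *
plan([([.43,.18,.33],yawdown(3))],-0.1)
plan([(barp(-.11),QC)],-0.1,start=(np.array([.43,.18,.33]),yawdown(3)))
E
```

```text
-- 16 rows to [0.43 0.18 0.33]
[-0.1,[-0.03,-0.27,-0.37],[0,0.02,0.96]],[-0.1,[-0.05,-0.26,-0.37],[0,0.02,0.96]],[-0.1,[-0.07,-0.26,-0.37],[0,0.02,0.96]],[-0.1,[-0.09,-0.25,-0.37],[0,0.02,0.96]],[-0.1,[-0.11,-0.24,-0.37],[0,0.02,0.96]],[-0.1,[-0.13,-0.24,-0.37],[0,0.02,0.96]],[-0.1,[-0.14,-0.22,-0.37],[0,0.02,0.96]],[-0.1,[-0.16,-0.21,-0.37],[0,0.02,0.96]],[-0.1,[-0.18,-0.2,-0.37],[0,0.02,0.96]],[-0.1,[-0.19,-0.19,-0.37],[0,0.02,0.96]],[-0.1,[-0.2,-0.17,-0.37],[0,0.02,0.96]],[-0.1,[-0.22,-0.15,-0.37],[0,0.02,0.96]],[-0.1,[-0.23,-0.14,-0.37],[0,0.02,0.96]],[-0.1,[-0.24,-0.12,-0.37],[0,0.02,0.96]],[-0.1,[-0.24,-0.1,-0.37],[0,0.02,0.96]],[-0.1,[-0.25,-0.08,-0.37],[0,0.02,0.96]]
-- 37 rows to [0.5   0.175 0.15 ]
[-0.1,[0.09,0.01,0.24],[-0.31,0.04,-0.98]],[-0.1,[0.09,0.01,0.24],[-0.31,0.04,-0.98]],[-0.1,[0.09,0.01,0.24],[-0.31,0.04,-0.98]],[-0.1,[0.09,0.02,0.25],[-0.31,0.04,-0.98]],[-0.1,[0.09,0.02,0.25],[-0.31,0.04,-0.98]],[-0.1,[0.08,0.02,0.25],[-0.31,0.04,-0.98]],[-0.1,[0.08,0.02,0.25],[-0.31,0.04,-0.98]],[-0.1,[0.08,0.02,0.25],[-0.31,0.04,-0.98]],[-0.1,[0.08,0.02,0.25],[-0.31,0.04,-0.
[... 505 characters left out ...]
0.04,-0.98]],[-0.1,[0.05,0,0.26],[-0.31,0.04,-0.98]],[-0.1,[0.05,0,0.26],[-0.31,0.04,-0.98]],[-0.1,[0.05,0,0.26],[-0.31,0.04,-0.98]],[-0.1,[0.05,0,0.26],[-0.31,0.04,-0.98]],[-0.1,[0.05,-0.01,0.26],[-0.31,0.04,-0.98]],[-0.1,[0.05,-0.01,0.26],[-0.31,0.04,-0.98]],[-0.1,[0.05,-0.01,0.26],[-0.31,0.04,-0.98]],[-0.1,[0.05,-0.01,0.26],[-0.31,0.04,-0.98]],[-0.1,[0.05,-0.02,0.26],[-0.31,0.04,-0.98]],[-0.1,[0.05,-0.02,0.25],[-0.31,0.04,-0.98]],[-0.1,[0.05,-0.02,0.25],[-0.31,0.04,-0.98]],[-0.1,[0.05,-0.02,0.25],[-0.31,0.04,-0.98]],[-0.1,[0.06,-0.02,0.25],[-0.31,0.04,-0.98]],[-0.1,[0.06,-0.03,0.25],[-0.31,0.04,-0.98]],[-0.1,[0.06,-0.03,0.25],[-0.31,0.04,-0.98]],[-0.1,[0.06,-0.03,0.25],[-0.31,0.04,-0.98]]
```

>>> {"op": "step_arm", "data": {
  "steps": [
    [-0.1, [-0.03, -0.27, -0.37], [0, 0.02, 0.96]],
    [-0.1, [-0.05, -0.26, -0.37], [0, 0.02, 0.96]],
    [-0.1, [-0.07, -0.26, -0.37], [0, 0.02, 0.96]],
    [-0.1, [-0.09, -0.25, -0.37], [0, 0.02, 0.96]],
    [-0.1, [-0.11, -0.24, -0.37], [0, 0.02, 0.96]]
  ]
}}

```text
clock: 13.9
position: [0.4868, 0.17, 0.2483]
tcp_rot: [0.902, 0.431, -0.007, -0.001]
ft_force: [-0.1, -0.3, -0.6]
opening: 0.0393
grip_force: 0.0
```

>>> {"op": "step_arm", "data": {
  "steps": [
    [-0.1, [-0.13, -0.24, -0.37], [0, 0.02, 0.96]],
    [-0.1, [-0.14, -0.22, -0.37], [0, 0.02, 0.96]],
    [-0.1, [-0.16, -0.21, -0.37], [0, 0.02, 0.96]],
    [-0.1, [-0.18, -0.2, -0.37], [0, 0.02, 0.96]],
    [-0.1, [-0.19, -0.19, -0.37], [0, 0.02, 0.96]]
  ]
}}

```text
clock: 14.32
position: [0.4609, 0.175, 0.2856]
tcp_rot: [0.968, 0.251, -0.003, -0.002]
ft_force: [0.5, -0.5, 0.6]
opening: 0.039
grip_force: 0.0
```

>>> {"op": "step_arm", "data": {
  "steps": [
    [-0.1, [-0.2, -0.17, -0.37], [0, 0.02, 0.96]],
    [-0.1, [-0.22, -0.15, -0.37], [0, 0.02, 0.96]],
    [-0.1, [-0.23, -0.14, -0.37], [0, 0.02, 0.96]],
    [-0.1, [-0.24, -0.12, -0.37], [0, 0.02, 0.96]],
    [-0.1, [-0.24, -0.1, -0.37], [0, 0.02, 0.96]]
  ]
}}

```text
clock: 14.73
position: [0.435, 0.18, 0.3228]
tcp_rot: [0.998, 0.062, 0.0, -0.002]
ft_force: [-0.2, -0.4, 0.2]
opening: 0.039
grip_force: 0.0
```

>>> {"op": "step_arm", "data": {
  "steps": [
    [-0.1, [-0.25, -0.08, -0.37], [0, 0.02, 0.96]],
    [-0.1, [0.09, 0.01, 0.24], [-0.31, 0.04, -0.98]],
    [-0.1, [0.09, 0.01, 0.24], [-0.31, 0.04, -0.98]],
    [-0.1, [0.09, 0.01, 0.24], [-0.31, 0.04, -0.98]],
    [-0.1, [0.09, 0.02, 0.25], [-0.31, 0.04, -0.98]]
  ]
}}

```text
clock: 15.15
position: [0.4377, 0.1803, 0.3104]
tcp_rot: [0.982, 0.183, 0.009, 0.048]
ft_force: [-0.3, -0.2, -0.3]
opening: 0.0392
grip_force: 0.0
```

>>> {"op": "step_arm", "data": {
  "steps": [
    [-0.1, [0.09, 0.02, 0.25], [-0.31, 0.04, -0.98]],
    [-0.1, [0.08, 0.02, 0.25], [-0.31, 0.04, -0.98]],
    [-0.1, [0.08, 0.02, 0.25], [-0.31, 0.04, -0.98]],
    [-0.1, [0.08, 0.02, 0.25], [-0.31, 0.04, -0.98]],
    [-0.1, [0.08, 0.02, 0.25], [-0.31, 0.04, -0.98]]
  ]
}}

```text
clock: 15.57
position: [0.4472, 0.1793, 0.2856]
tcp_rot: [0.922, 0.37, 0.018, 0.108]
ft_force: [-0.5, -0.8, -0.5]
opening: 0.0389
grip_force: 0.0
```

```bash
python3 - <<'E'
from h import *
st();s=r.read_state();print(s["joint_pos"].round(2))
plan([(barp(-.11),QC)],-0.1)
E
```

```text
t 15.57 p [0.4472 0.1793 0.2856] F [-0.5 -0.8 -0.5] op 0.0389 grip 0.0
[ 0.67  0.08 -1.33  1.71  0.3   1.45 -1.51]
-- 28 rows to [0.5   0.175 0.15 ]
[-0.1,[0.07,0.02,0.25],[-0.3,0.03,-0.98]],[-0.1,[0.07,0.02,0.25],[-0.3,0.03,-0.98]],[-0.1,[0.07,0.02,0.25],[-0.3,0.03,-0.98]],[-0.1,[0.07,0.02,0.25],[-0.3,0.03,-0.98]],[-0.1,[0.07,0.02,0.25],[-0.3,0.03,-0.98]],[-0.1,[0.06,0.02,0.25],[-0.3,0.03,-0.98]],[-0.1,[0.06,0.01,0.25],[-0.3,0.03,-0.98]],[-0.1,[0.06,0.01,0.25],[-0.3,0.03,-0.98]],[-0.1,[0.06,0.01,0.25],[-0.3,0.03,-0.98]],[-0.1,[0.06,0.01,0.25],[-0.3,0.03,-0.98]],[-0.1,[0.06,0.01,0.25],[-0.3,0.03,-0.98]],[-0.1,[0.05,0.01,0.25],[-0.3,0.03,-0.98]],[-0.1,[0.05,0,0.25],[-0.3,0.03,-0.98]],[-0.1,[0.05,0,0.25],[-0.3,0.03,-0.98]],[-0.1,[0.05,0,0.25],[-0.3,0.03,-0.98]],[-0.1,[0.05,0,0.25],[-0.3,0.03,-0.98]],[-0.1,[0.05,0,0.25],[-0.3,0.03,-0.98]],[-0.1,[0.05,-0.01,0.25],[-0.3,0.03,-0.98]],[-0.1,[0.05,-0.01,0.25],[-0.3,0.03,-0.98]],[-0.1,[0.05,-0.01,0.25],[-0.3,0.03,-0.98]],[-0.1,[0.05,-0.01,0.25],[-0.3,0.03,-0.98]],[-0.1,[0.05,-0.01,0.25],[-0.3,0.03,-0.98]],[-0.1,[0.05,-0.02,0.25],[-0.3,0.03,-0.98]],[-0.1,[0.05,-0.02,0.25],[-0.3,0.03,-0.98]],[-0.1,[0.05,-0.02,0.25],[-0.3,0.03,-0.98]],[-0.1,[0.05,-0.02,0.25],[-0.3,0.03,-0.98]],[-0.1,[0.06,-0.02,0.25],[-0.3,0.03,-0.98]],[-0.1,[0.06,-0.03,0.25],[-0.3,0.03,-0.98]]
```

```bash
python3 - <<'E'
from fk import *
from h import *
np.set_printoptions(precision=2,suppress=True)
q0=np.array(r.read_state()["joint_pos"]); x,T=fk(q0,PR,S); w=(T.inv()*QC).as_rotvec(); p0=x
W=[(p0+(barp(-.11)-p0)*f,T*R.from_rotvec(w*f)) for f in np.linspace(.125,1,8)]+[(barp(.0035),QC)]
for q,m in sim(q0,W,n=6): print(q,round(m,2))
E
```

```text
[ 0.68  0.05 -1.37  1.76  0.36  1.38 -1.29] 0.1
[ 0.71 -0.04 -1.37  1.84  0.34  1.26 -1.01] 0.08
[ 0.64 -0.13 -1.27  1.92  0.31  1.12 -0.72] 0.11
[ 0.55 -0.19 -1.17  2.01  0.31  0.98 -0.45] 0.21
[ 0.46 -0.22 -1.06  2.09  0.3   0.83 -0.17] 0.28
[ 0.37 -0.23 -0.95  2.17  0.3   0.68  0.12] 0.25
[ 0.28 -0.21 -0.82  2.24  0.27  0.54  0.46] 0.18
[ 0.19 -0.17 -0.66  2.29  0.19  0.41  0.86] 0.13
[ 0.17  0.25 -0.64  2.2   1.15  0.31  0.07] 0.14
```

>>> {"op": "step_arm", "data": {
  "steps": [
    [-0.1, [0.07, 0.02, 0.25], [-0.3, 0.03, -0.98]],
    [-0.1, [0.07, 0.02, 0.25], [-0.3, 0.03, -0.98]],
    [-0.1, [0.07, 0.02, 0.25], [-0.3, 0.03, -0.98]],
    [-0.1, [0.07, 0.02, 0.25], [-0.3, 0.03, -0.98]],
    [-0.1, [0.07, 0.02, 0.25], [-0.3, 0.03, -0.98]]
  ]
}}

```text
clock: 15.98
position: [0.4568, 0.1783, 0.2613]
tcp_rot: [0.825, 0.542, 0.024, 0.162]
ft_force: [-0.3, 0.2, -0.0]
opening: 0.0392
grip_force: 0.0
```

>>> {"op": "step_arm", "data": {
  "steps": [
    [-0.1, [0.06, 0.01, 0.25], [-0.3, 0.03, -0.98]],
    [-0.1, [0.06, 0.01, 0.25], [-0.3, 0.03, -0.98]],
    [-0.1, [0.06, 0.01, 0.25], [-0.3, 0.03, -0.98]],
    [-0.1, [0.06, 0.01, 0.25], [-0.3, 0.03, -0.98]],
    [-0.1, [0.06, 0.01, 0.25], [-0.3, 0.03, -0.98]]
  ]
}}

```text
clock: 16.4
position: [0.4659, 0.1774, 0.2373]
tcp_rot: [0.692, 0.69, 0.03, 0.209]
ft_force: [-0.3, 0.2, -0.4]
opening: 0.039
grip_force: 0.0
```

>>> {"op": "step_arm", "data": {
  "steps": [
    [-0.1, [0.05, 0, 0.25], [-0.3, 0.03, -0.98]],
    [-0.1, [0.05, 0, 0.25], [-0.3, 0.03, -0.98]],
    [-0.1, [0.05, 0, 0.25], [-0.3, 0.03, -0.98]],
    [-0.1, [0.05, 0, 0.25], [-0.3, 0.03, -0.98]],
    [-0.1, [0.05, 0, 0.25], [-0.3, 0.03, -0.98]]
  ]
}}

```text
clock: 16.82
position: [0.4749, 0.1761, 0.2137]
tcp_rot: [0.531, 0.81, 0.034, 0.248]
ft_force: [-0.0, 0.6, -0.4]
opening: 0.0393
grip_force: 0.0
```

>>> {"op": "step_arm", "data": {
  "steps": [
    [-0.1, [0.05, -0.01, 0.25], [-0.3, 0.03, -0.98]],
    [-0.1, [0.05, -0.01, 0.25], [-0.3, 0.03, -0.98]],
    [-0.1, [0.05, -0.01, 0.25], [-0.3, 0.03, -0.98]],
    [-0.1, [0.05, -0.01, 0.25], [-0.3, 0.03, -0.98]],
    [-0.1, [0.05, -0.01, 0.25], [-0.3, 0.03, -0.98]]
  ]
}}

```text
clock: 17.23
position: [0.4838, 0.175, 0.1899]
tcp_rot: [0.347, 0.895, 0.036, 0.276]
ft_force: [-0.1, -0.5, 0.1]
opening: 0.0389
grip_force: 0.0
```

```bash
python3 - <<'E'
from h import *
st();s=r.read_state();print(s["joint_pos"].round(2))
plan([(barp(-.11),QC)],-0.1)
E
```

```text
t 17.23 p [0.4838 0.175  0.1899] F [-0.1 -0.5  0.1] op 0.0389 grip 0.0
[ 0.46 -0.22 -1.08  2.14  0.34  0.76 -0.01]
-- 8 rows to [0.5   0.175 0.15 ]
[-0.1,[0.05,-0.01,0.26],[-0.32,0.03,-0.98]],[-0.1,[0.05,-0.01,0.26],[-0.32,0.03,-0.98]],[-0.1,[0.05,-0.01,0.26],[-0.32,0.03,-0.98]],[-0.1,[0.05,-0.01,0.26],[-0.32,0.03,-0.98]],[-0.1,[0.06,-0.02,0.26],[-0.32,0.03,-0.98]],[-0.1,[0.06,-0.02,0.26],[-0.32,0.03,-0.98]],[-0.1,[0.06,-0.02,0.26],[-0.32,0.03,-0.98]],[-0.1,[0.06,-0.02,0.26],[-0.32,0.03,-0.98]]
```

>>> {"op": "step_arm", "data": {
  "steps": [
    [-0.1, [0.05, -0.01, 0.26], [-0.32, 0.03, -0.98]],
    [-0.1, [0.05, -0.01, 0.26], [-0.32, 0.03, -0.98]],
    [-0.1, [0.05, -0.01, 0.26], [-0.32, 0.03, -0.98]],
    [-0.1, [0.05, -0.01, 0.26], [-0.32, 0.03, -0.98]],
    [-0.1, [0.06, -0.02, 0.26], [-0.32, 0.03, -0.98]]
  ]
}}

```text
clock: 17.65
position: [0.494, 0.1743, 0.1654]
tcp_rot: [0.148, 0.943, 0.041, 0.294]
ft_force: [-0.4, -0.8, 0.9]
opening: 0.0389
grip_force: 0.0
```

>>> {"op": "step_arm", "data": {
  "steps": [
    [-0.1, [0.06, -0.02, 0.26], [-0.32, 0.03, -0.98]],
    [-0.1, [0.06, -0.02, 0.26], [-0.32, 0.03, -0.98]],
    [-0.1, [0.06, -0.02, 0.26], [-0.32, 0.03, -0.98]],
    [-0.1, [0, 0, 0], [0, 0, 0]]
  ]
}}

```text
clock: 17.98
position: [0.4995, 0.1728, 0.1494]
tcp_rot: [0.026, 0.953, 0.042, 0.298]
ft_force: [-0.2, -0.7, -0.5]
opening: 0.0391
grip_force: 0.0
```

```bash
python3 - <<'E'
from h import *
st();s=r.read_state();print(s["joint_pos"].round(2))
plan([(barp(-.04),QC),(barp(.0035),QC)],-0.1)
E
```

```text
t 17.98 p [0.4995 0.1728 0.1494] F [-0.2 -0.7 -0.5] op 0.0391 grip 0.0
[ 0.25 -0.19 -0.77  2.29  0.26  0.45  0.76]
-- 4 rows to [0.54  0.179 0.093]
[-0.1,[-0.01,0.02,0.87],[0,0,-0.01]],[-0.1,[-0.01,0.02,0.87],[0,0,-0.01]],[-0.1,[-0.01,0.02,0.87],[0,0,-0.01]],[-0.1,[-0.01,0.02,0.87],[0,0,-0.01]]
-- 3 rows to [0.564 0.182 0.057]
[-0.1,[0.01,0,0.73],[0,0,0.01]],[-0.1,[0.01,0,0.73],[0,0,0.01]],[-0.1,[0.01,0,0.73],[0,0,0.01]]
```

>>> {"op": "step_arm", "data": {
  "steps": [
    [-0.1, [0, 0.01, 0.5], [0, 0, 0]],
    [-0.1, [0, 0.01, 0.5], [0, 0, 0]],
    [-0.1, [0, 0.01, 0.5], [0, 0, 0]],
    [-0.1, [0, 0.01, 0.5], [0, 0, 0]],
    [-0.1, [0, 0.01, 0.5], [0, 0, 0]]
  ]
}}

```text
clock: 18.4
position: [0.5293, 0.1779, 0.1101]
tcp_rot: [0.029, 0.953, 0.043, 0.299]
ft_force: [-0.3, -0.9, 0.8]
opening: 0.0391
grip_force: 0.0
```

>>> {"op": "step_arm", "data": {
  "steps": [
    [-0.1, [0, 0, 0.5], [0, 0, 0]],
    [-0.1, [0, 0, 0.5], [0, 0, 0]],
    [-0.1, [0, 0, 0], [0, 0, 0]]
  ]
}}

```text
clock: 18.65
position: [0.5404, 0.1786, 0.0924]
tcp_rot: [0.029, 0.953, 0.042, 0.298]
ft_force: [-0.2, -0.5, -0.9]
opening: 0.0391
grip_force: 0.0
```

```bash
python3 - <<'E'
from h import *
st();s=r.read_state();print(s["joint_pos"].round(2))
print("err mm",(QC.inv().apply(s["position"]-BAR)*1e3).round(1),"rot",(QC.inv()*R.from_quat(s["tcp_rot"])).as_rotvec().round(3))
plan([(barp(.0035),QC)],-0.1)
E
```

```text
t 18.65 p [0.5404 0.1786 0.0924] F [-0.2 -0.5 -0.9] op 0.0391 grip 0.0
[ 0.35  0.07 -0.9   2.25  0.85  0.4   0.26]
err mm [ -0.4  -0.5 -39.3] rot [ 0.001 -0.002  0.008]
-- 3 rows to [0.564 0.182 0.057]
[-0.1,[0.01,0.01,0.71],[-0.01,0.01,-0.04]],[-0.1,[0.01,0.01,0.71],[-0.01,0.01,-0.04]],[-0.1,[0.01,0.01,0.71],[-0.01,0.01,-0.04]]
```

Well aligned. I'll make the final approach slowly, watching the force, then close the fingers.

>>> {"op": "step_arm", "data": {
  "steps": [
    [-0.1, [0, 0, 0.5], [0, 0, 0]],
    [-0.1, [0, 0, 0.5], [0, 0, 0]],
    [-0.1, [0, 0, 0.5], [0, 0, 0]],
    [-0.1, [0, 0, 0.3], [0, 0, 0]],
    [-0.1, [0, 0, 0.3], [0, 0, 0]]
  ]
}}

```text
clock: 19.07
position: [0.5646, 0.1812, 0.0594]
tcp_rot: [0.029, 0.953, 0.042, 0.299]
ft_force: [-0.8, 0.0, -0.4]
opening: 0.0389
grip_force: 0.0
```

>>> {"op": "step_arm", "data": {
  "steps": [
    [-0.1, [0, 0, 0], [0, 0, 0]],
    [-1, [0, 0, 0], [0, 0, 0]],
    [-1, [0, 0, 0], [0, 0, 0]],
    [-1, [0, 0, 0], [0, 0, 0]],
    [-1, [0, 0, 0], [0, 0, 0]]
  ]
}}

```text
clock: 19.48
position: [0.5647, 0.1802, 0.0593]
tcp_rot: [0.028, 0.953, 0.042, 0.299]
ft_force: [0.2, 0.0, 0.9]
opening: 0.0205
grip_force: 0.0
```

```bash
python3 - <<'E'
from h import *
st();s=r.read_state()
print("err mm",(QC.inv().apply(s["position"]-BAR)*1e3).round(1))
E
```

```text
t 19.48 p [0.5647 0.1802 0.0593] F [0.2 0.  0.9] op 0.0205 grip 0.0
err mm [-1.5 -1.5  1.7]
```

>>> {"op": "step_arm", "data": {
  "steps": [
    [-0.54, [-0.07, 0.07, 0.12], [0, 0, 0]],
    [-0.54, [0, 0, 0], [0, 0, 0]],
    [-1, [0, 0, 0], [0, 0, 0]],
    [-1, [0, 0, 0], [0, 0, 0]],
    [-1, [0, 0, 0], [0, 0, 0]]
  ]
}}

```text
clock: 19.9
position: [0.5672, 0.1816, 0.0577]
tcp_rot: [0.028, 0.953, 0.042, 0.299]
ft_force: [-0.5, 0.5, -0.0]
opening: 0.0114
grip_force: 30.0
```

>>> {"op": "step_arm", "data": {
  "steps": [
    [-1, [0, 0, 0], [0, 0, 0]],
    [-1, [0, 0, 0], [0, 0, 0]]
  ]
}}

```text
clock: 20.07
position: [0.5672, 0.1816, 0.0577]
tcp_rot: [0.028, 0.953, 0.042, 0.299]
ft_force: [-0.1, -0.6, 0.5]
opening: 0.0114
grip_force: 30.0
```

```bash
python3 - <<'E'
from h import *
st();s=r.read_state()
print("err mm",(QC.inv().apply(s["position"]-BAR)*1e3).round(1),s["joint_pos"].round(2))
E
```

```text
t 20.07 p [0.5672 0.1816 0.0577] F [-0.1 -0.6  0.5] op 0.0114 grip 30.0
err mm [-2.6 -0.2  4.6] [ 0.26  0.22 -0.82  2.21  1.16  0.42  0.  ]
```

```bash
python3 - <<'E'
from h import *
from fk import sim
np.set_printoptions(precision=2,suppress=True)
s=r.read_state(); p=np.array(s["position"]); q=R.from_quat(s["tcp_rot"])
W=[(p-q.apply([0,0,.12]),q),([.46,.0,.26],yawdown(153)),(mix(0,.20),yawdown(153)),(mix(0,.112),yawdown(153))]
for a,m in sim(s["joint_pos"],W,n=25): print(a,round(m,2))
plan(W,-1)
E
```

```text
[ 0.28 -0.21 -0.75  2.29  0.11  0.42  0.93] 0.13
[ 0.39 -0.04 -0.44  1.78 -0.02  1.4   1.05] 0.15
[ 0.62  0.31 -0.23  1.54  0.07  1.3   1.48] 0.47
[ 0.62  0.39 -0.23  1.64  0.09  1.13  1.47] 0.77
-- 6 rows to [0.5  0.17 0.16]
[-1,[0,0,-1.0],[0,0,0]],[-1,[0,0,-1.0],[0,0,0]],[-1,[0,0,-1.0],[0,0,0]],[-1,[0,0,-1.0],[0,0,0]],[-1,[0,0,-1.0],[0,0,0]],[-1,[0,0,-1.0],[0,0,0]]
-- 9 rows to [0.46 0.   0.26]
[-1,[-0.23,-0.91,-0.66],[0.31,0.8,0.55]],[-1,[-0.23,-0.92,-0.65],[0.31,0.8,0.55]],[-1,[-0.23,-0.92,-0.64],[0.31,0.8,0.55]],[-1,[-0.23,-0.93,-0.63],[0.31,0.8,0.55]],[-1,[-0.23,-0.94,-0.62],[0.31,0.8,0.55]],[-1,[-0.23,-0.94,-0.61],[0.31,0.8,0.55]],[-1,[-0.23,-0.95,-0.61],[0.31,0.8,0.55]],[-1,[-0.24,-0.95,-0.6],[0.31,0.8,0.55]],[-1,[-0.24,-0.96,-0.59],[0.31,0.8,0.55]]
-- 12 rows to [ 0.53 -0.29  0.2 ]
[-1,[-0.8,-0.96,0.25],[0,0,0]],[-1,[-0.8,-0.96,0.25],[0,0,0]],[-1,[-0.8,-0.96,0.25],[0,0,0]],[-1,[-0.8,-0.96,0.25],[0,0,0]],[-1,[-0.8,-0.96,0.25],[0,0,0]],[-1,[-0.8,-0.96,0.25],[0,0,0]],[-1,[-0.8,-0.96,0.25],[0,0,0]],[-1,[-0.8,-0.96,0.25],[0,0,0]],[-1,[-0.8,-0.96,0.25],[0,0,0]],[-1,[-0.8,-0.96,0.25],[0,0,0]],[-1,[-0.8,-0.96,0.25],[0,0,0]],[-1,[-0.8,-0.96,0.25],[0,0,0]]
-- 5 rows to [ 0.53 -0.29  0.11]
[-1,[-0.01,0.01,0.88],[0,0,0.01]],[-1,[-0.01,0.01,0.88],[0,0,0.01]],[-1,[-0.01,0.01,0.88],[0,0,0.01]],[-1,[-0.01,0.01,0.88],[0,0,0.01]],[-1,[-0.01,0.01,0.88],[0,0,0.01]]
```

>>> {"op": "step_arm", "data": {
  "steps": [
    [-1, [0, 0, -0.5], [0, 0, 0]],
    [-1, [0, 0, -0.6], [0, 0, 0]],
    [-1, [0, 0, -0.7], [0, 0, 0]],
    [-1, [0, 0, -0.7], [0, 0, 0]],
    [-1, [0, 0, -0.7], [0, 0, 0]]
  ]
}}

```text
clock: 20.48
position: [0.53, 0.1777, 0.1102]
tcp_rot: [0.028, 0.953, 0.042, 0.299]
ft_force: [-0.2, -0.3, 0.5]
opening: 0.011
grip_force: 30.0
```

>>> {"op": "step_arm", "data": {
  "steps": [
    [-1, [0, 0, -0.7], [0, 0, 0]],
    [-1, [0, 0, -0.7], [0, 0, 0]],
    [-1, [0, 0, -0.7], [0, 0, 0]],
    [-1, [0, 0, -0.7], [0, 0, 0]],
    [-1, [0, 0, 0], [0, 0, 0]]
  ]
}}

```text
clock: 20.9
position: [0.4986, 0.1744, 0.158]
tcp_rot: [0.028, 0.952, 0.042, 0.301]
ft_force: [0.8, 0.1, 0.3]
opening: 0.0114
grip_force: 30.0
```

```bash
python3 - <<'E'
from h import *
st();print(r.read_state()["joint_pos"].round(2))
plan([([.46,.0,.26],yawdown(153)),(mix(0,.20),yawdown(153))],-1)
E
```

```text
t 20.9 p [0.4986 0.1744 0.158 ] F [0.8 0.1 0.3] op 0.0114 grip 30.0
[ 0.31 -0.22 -0.82  2.28  0.2   0.46  0.81]
-- 9 rows to [0.46 0.   0.26]
[-1,[-0.22,-0.92,-0.65],[0.31,0.8,0.56]],[-1,[-0.22,-0.92,-0.64],[0.31,0.8,0.56]],[-1,[-0.22,-0.93,-0.63],[0.31,0.8,0.56]],[-1,[-0.23,-0.93,-0.62],[0.31,0.8,0.56]],[-1,[-0.23,-0.94,-0.61],[0.31,0.8,0.56]],[-1,[-0.23,-0.94,-0.6],[0.31,0.8,0.56]],[-1,[-0.24,-0.95,-0.59],[0.31,0.8,0.56]],[-1,[-0.24,-0.95,-0.59],[0.31,0.8,0.56]],[-1,[-0.25,-0.95,-0.58],[0.31,0.8,0.56]]
-- 12 rows to [ 0.529 -0.292  0.2  ]
[-1,[-0.81,-0.95,0.25],[0,0,-0]],[-1,[-0.81,-0.95,0.25],[0,0,-0]],[-1,[-0.81,-0.95,0.25],[0,0,-0]],[-1,[-0.81,-0.95,0.25],[0,0,-0]],[-1,[-0.81,-0.95,0.25],[0,0,-0]],[-1,[-0.81,-0.95,0.25],[0,0,-0]],[-1,[-0.81,-0.95,0.25],[0,0,-0]],[-1,[-0.81,-0.95,0.25],[0,0,-0]],[-1,[-0.81,-0.95,0.25],[0,0,-0]],[-1,[-0.81,-0.95,0.25],[0,0,-0]],[-1,[-0.81,-0.95,0.25],[0,0,-0]],[-1,[-0.81,-0.95,0.25],[0,0,-0]]
```

>>> {"op": "step_arm", "data": {
  "steps": [
    [-1, [-0.22, -0.92, -0.65], [0.31, 0.8, 0.56]],
    [-1, [-0.22, -0.92, -0.64], [0.31, 0.8, 0.56]],
    [-1, [-0.22, -0.93, -0.63], [0.31, 0.8, 0.56]],
    [-1, [-0.23, -0.93, -0.62], [0.31, 0.8, 0.56]],
    [-1, [-0.23, -0.94, -0.61], [0.31, 0.8, 0.56]]
  ]
}}

```text
clock: 21.32
position: [0.477, 0.0758, 0.2127]
tcp_rot: [0.147, 0.98, 0.019, 0.133]
ft_force: [0.4, 1.4, -0.7]
opening: 0.0114
grip_force: 30.0
```

>>> {"op": "step_arm", "data": {
  "steps": [
    [-1, [-0.23, -0.94, -0.6], [0.31, 0.8, 0.56]],
    [-1, [-0.24, -0.95, -0.59], [0.31, 0.8, 0.56]],
    [-1, [-0.24, -0.95, -0.59], [0.31, 0.8, 0.56]],
    [-1, [-0.25, -0.95, -0.58], [0.31, 0.8, 0.56]],
    [-1, [0, 0, 0], [0, 0, 0]]
  ]
}}

```text
clock: 21.73
position: [0.4618, -0.0057, 0.2583]
tcp_rot: [0.24, 0.971, 0.0, -0.002]
ft_force: [0.5, -0.9, -0.9]
opening: 0.0115
grip_force: 30.0
```

```bash
python3 - <<'E'
from h import *
st();print(r.read_state()["joint_pos"].round(2))
plan([(mix(0,.20),yawdown(153))],-1)
E
```

```text
t 21.73 p [ 0.4618 -0.0057  0.2583] F [ 0.5 -0.9 -0.9] op 0.0115 grip 30.0
[ 0.4  -0.02 -0.47  1.79 -0.01  1.38  1.02]
-- 12 rows to [ 0.529 -0.292  0.2  ]
[-1,[-0.8,-0.93,0.24],[0,0,-0.01]],[-1,[-0.8,-0.93,0.24],[0,0,-0.01]],[-1,[-0.8,-0.93,0.24],[0,0,-0.01]],[-1,[-0.8,-0.93,0.24],[0,0,-0.01]],[-1,[-0.8,-0.93,0.24],[0,0,-0.01]],[-1,[-0.8,-0.93,0.24],[0,0,-0.01]],[-1,[-0.8,-0.93,0.24],[0,0,-0.01]],[-1,[-0.8,-0.93,0.24],[0,0,-0.01]],[-1,[-0.8,-0.93,0.24],[0,0,-0.01]],[-1,[-0.8,-0.93,0.24],[0,0,-0.01]],[-1,[-0.8,-0.93,0.24],[0,0,-0.01]],[-1,[-0.8,-0.93,0.24],[0,0,-0.01]]
```

>>> {"op": "step_arm", "data": {
  "steps": [
    [-1, [-0.8, -0.93, 0.24], [0, 0, 0]],
    [-1, [-0.8, -0.93, 0.24], [0, 0, 0]],
    [-1, [-0.8, -0.93, 0.24], [0, 0, 0]],
    [-1, [-0.8, -0.93, 0.24], [0, 0, 0]],
    [-1, [-0.8, -0.93, 0.24], [0, 0, 0]]
  ]
}}

```text
clock: 22.15
position: [0.4892, -0.1212, 0.2319]
tcp_rot: [0.235, 0.972, 0.001, -0.001]
ft_force: [0.1, -0.2, 0.7]
opening: 0.0116
grip_force: 30.0
```

>>> {"op": "step_arm", "data": {
  "steps": [
    [-1, [-0.8, -0.93, 0.24], [0, 0, 0]],
    [-1, [-0.8, -0.93, 0.24], [0, 0, 0]],
    [-1, [-0.8, -0.93, 0.24], [0, 0, 0]],
    [-1, [-0.8, -0.93, 0.24], [0, 0, 0]],
    [-1, [-0.8, -0.93, 0.24], [0, 0, 0]]
  ]
}}

```text
clock: 22.57
position: [0.5178, -0.2403, 0.2072]
tcp_rot: [0.235, 0.972, 0.001, -0.001]
ft_force: [-0.2, -0.2, -1.0]
opening: 0.0116
grip_force: 30.0
```

>>> {"op": "step_arm", "data": {
  "steps": [
    [-1, [-0.8, -0.93, 0.24], [0, 0, 0]],
    [-1, [-0.8, -0.93, 0.24], [0, 0, 0]],
    [-1, [0, 0, 0], [0, 0, 0]],
    [-1, [0, 0, 0], [0, 0, 0]]
  ]
}}

```text
clock: 22.9
position: [0.5286, -0.2878, 0.197]
tcp_rot: [0.236, 0.972, 0.001, -0.002]
ft_force: [0.5, 1.1, 0.3]
opening: 0.0114
grip_force: 30.0
```

```bash
python3 - <<'E'
from h import *
st();print(r.read_state()["joint_pos"].round(2)); capangle()
plan([(mix(0,.112),yawdown(153))],-1)
im,d=vision.grab_frame("side"); a=cv2.cvtColor(im,4)[90:220,190:320]
cv2.imwrite("pics/s5.png",cv2.resize(a,(600,600),interpolation=2))
E
```

```text
t 22.9 p [ 0.5286 -0.2878  0.197 ] F [0.5 1.1 0.3] op 0.0114 grip 30.0
[ 0.62  0.31 -0.25  1.55  0.08  1.3   1.46]
side 226 angle med 2.254939192227197 [2.20128492 2.31793554] rmax 0.10702197164930789
top few 0
-- 5 rows to [ 0.529 -0.292  0.112]
[-1,[-0.03,-0.06,0.86],[0.01,-0.01,-0.01]],[-1,[-0.03,-0.06,0.86],[0.01,-0.01,-0.01]],[-1,[-0.03,-0.06,0.86],[0.01,-0.01,-0.01]],[-1,[-0.03,-0.06,0.86],[0.01,-0.01,-0.01]],[-1,[-0.03,-0.06,0.86],[0.01,-0.01,-0.01]]
```

View pics/s5.png

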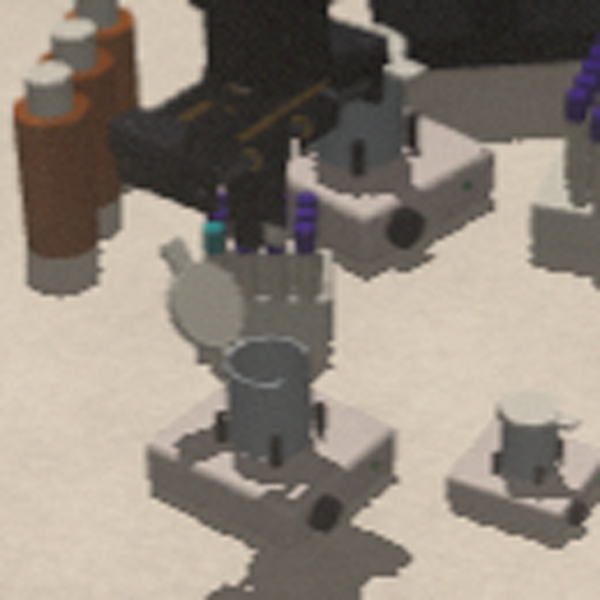

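The cap hangs open at (205,290), the vial's mouth shows at (268,358), and the gripper with the bar is over it. I'm lowering to just above the rim.

>>> {"op": "step_arm", "data": {
  "steps": [
    [-1, [-0.04, -0.08, 0.88], [0, 0, 0]],
    [-1, [-0.04, -0.08, 0.88], [0, 0, 0]],
    [-1, [-0.03, -0.06, 0.88], [0, 0, 0]],
    [-1, [0, 0, 0.88], [0, 0, 0]],
    [-1, [0, 0, 0.88], [0, 0, 0]]
  ]
}}

```text
clock: 23.47
position: [0.5294, -0.2901, 0.1107]
tcp_rot: [0.234, 0.972, 0.002, -0.0]
ft_force: [-0.0, 0.6, 0.0]
opening: 0.0112
grip_force: 30.0
```

>>> {"op": "step_arm", "data": {
  "steps": [
    [-1, [0, 0, 0], [0, 0, 0]],
    [-1, [0, 0, 0], [0, 0, 0]]
  ]
}}

```text
clock: 23.63
position: [0.5289, -0.2901, 0.111]
tcp_rot: [0.234, 0.972, 0.002, -0.001]
ft_force: [-0.4, -0.2, 0.2]
opening: 0.0111
grip_force: 30.0
```

```bash
python3 - <<'E'
from h import *
st();s=r.read_state(); p=s["position"]; print("mixer x,y",(p[:2]-VC)@MX,(p[:2]-VC)@[-MX[1],MX[0]])
E
```

```text
t 23.63 p [ 0.5289 -0.2901  0.111 ] F [-0.4 -0.2  0.2] op 0.0111 grip 30.0
mixer x,y -0.0010016188306826855 0.0016762656967667807
```

>>> {"op": "step_arm", "data": {
  "steps": [
    [-1, [-0.15, 0.08, 0.25], [0, 0, 0]],
    [-1, [0, 0, 0], [0, 0, 0]],
    [-0.2, [0, 0, 0], [0, 0, 0]],
    [-0.2, [0, 0, 0], [0, 0, 0]],
    [-0.2, [0, 0, 0], [0, 0, 0]]
  ]
}}

```text
clock: 24.05
position: [0.5327, -0.2911, 0.1067]
tcp_rot: [0.235, 0.972, 0.002, -0.0]
ft_force: [0.1, -0.0, 0.2]
opening: 0.0239
grip_force: 0.0
```

>>> {"op": "step_arm", "data": {
  "steps": [
    [-0.2, [0, 0, -0.5], [0, 0, 0]],
    [-0.2, [0, 0, -1], [0, 0, 0]],
    [-0.2, [0, 0, -1], [0, 0, 0]],
    [-0.2, [0, 0, -1], [0, 0, 0]],
    [-0.2, [0, 0, -1], [0, 0, 0]]
  ]
}}

```text
clock: 24.47
position: [0.5324, -0.2914, 0.1982]
tcp_rot: [0.235, 0.972, 0.002, -0.0]
ft_force: [0.3, -0.3, -0.4]
opening: 0.0345
grip_force: 0.0
```

```bash
python3 - <<'E'
from h import *
from fk import sim
np.set_printoptions(precision=2,suppress=True)
st(); Q=yawdown(153)
W=[(mix(0,.23),Q),(mix(.13,.23),Q),(mix(.13,.135),Q),(mix(.045,.135),Q),(mix(-.02,.135),Q)]
for a,m in sim(r.read_state()["joint_pos"],W,n=15): print(a,round(m,2))
plan(W,-1)
im,d=vision.grab_frame("side"); a=cv2.cvtColor(im,4)[90:220,190:320]
c=proj("side",[mix(0,.06)])[0]; b=cv2.cvtColor(im,4)[150:200,225:275]
cv2.imwrite("pics/s6.png",np.hstack([cv2.resize(a,(400,400),interpolation=2),cv2.resize(b,(400,400),interpolation=2)]))
E
```

```text
t 24.47 p [ 0.53 -0.29  0.2 ] F [ 0.3 -0.3 -0.4] op 0.0345 grip 0.0
[ 0.63  0.29 -0.24  1.5   0.07  1.36  1.48] 0.7
[ 0.57  0.57 -0.23  1.12  0.13  1.46  1.46] 0.6
[ 0.57  0.63 -0.23  1.25  0.14  1.28  1.45] 0.61
[ 0.61  0.46 -0.24  1.5   0.11  1.2   1.46] 0.78
[ 0.64  0.33 -0.24  1.67  0.08  1.16  1.47] 0.75
-- 2 rows to [ 0.53 -0.29  0.23]
[-1,[0.07,-0.05,-0.8],[0.02,-0.01,-0.02]],[-1,[0.07,-0.05,-0.8],[0.02,-0.01,-0.02]]
-- 7 rows to [ 0.65 -0.35  0.23]
[-1,[-0.93,0,0],[0,0,0]],[-1,[-0.93,0,0],[0,0,0]],[-1,[-0.93,0,0],[0,0,0]],[-1,[-0.93,0,0],[0,0,0]],[-1,[-0.93,0,0],[0,0,0]],[-1,[-0.93,0,0],[0,0,0]],[-1,[-0.93,0,0],[0,0,0]]
-- 5 rows to [ 0.65 -0.35  0.14]
[-1,[0,0,0.95],[0,0,0]],[-1,[0,0,0.95],[0,0,0]],[-1,[0,0,0.95],[0,0,0]],[-1,[0,0,0.95],[0,0,0]],[-1,[0,0,0.95],[0,0,0]]
-- 5 rows to [ 0.57 -0.31  0.14]
[-1,[0.85,0,0],[0,0,0]],[-1,[0.85,0,0],[0,0,0]],[-1,[0.85,0,0],[0,0,0]],[-1,[0.85,0,0],[0,0,0]],[-1,[0.85,0,0],[0,0,0]]
-- 4 rows to [ 0.51 -0.28  0.14]
[-1,[0.82,0,0],[0,0,0]],[-1,[0.82,0,0],[0,0,0]],[-1,[0.82,0,0],[0,0,0]],[-1,[0.82,0,0],[0,0,0]]
```

View pics/s6.png

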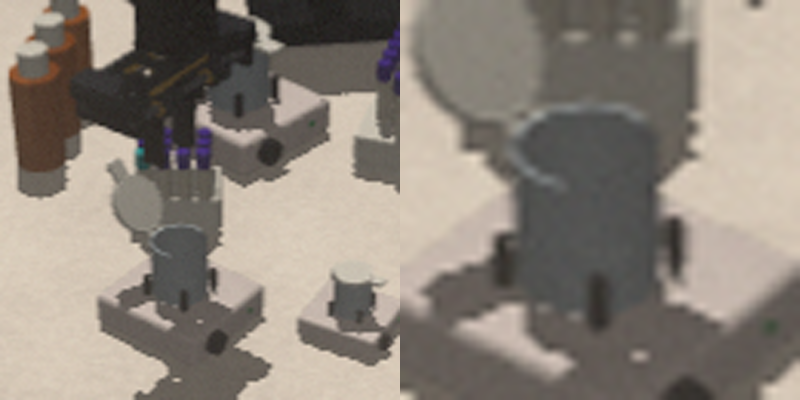

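The bar is out of the fingers, and nothing lies on the rim (580,110 in the crop) or the mixer. I'll move aside over the hinge side and check inside the vial from the top camera.

>>> {"op": "step_arm", "data": {
  "steps": [
    [-1, [0, 0, -0.8], [0, 0, 0]],
    [-1, [0, 0, -0.8], [0, 0, 0]],
    [-1, [-0.93, 0, 0], [0, 0, 0]],
    [-1, [-0.93, 0, 0], [0, 0, 0]],
    [-1, [-0.93, 0, 0], [0, 0, 0]]
  ]
}}

```text
clock: 24.93
position: [0.5828, -0.3175, 0.2296]
tcp_rot: [0.235, 0.972, 0.001, 0.0]
ft_force: [-0.1, -0.1, -0.7]
opening: 0.0091
grip_force: 0.0
```

>>> {"op": "step_arm", "data": {
  "steps": [
    [-1, [-0.93, 0, 0], [0, 0, 0]],
    [-1, [-0.93, 0, 0], [0, 0, 0]],
    [-1, [-0.93, 0, 0], [0, 0, 0]],
    [-1, [-0.93, 0, 0], [0, 0, 0]]
  ]
}}

```text
clock: 25.27
position: [0.649, -0.3514, 0.2287]
tcp_rot: [0.235, 0.972, 0.002, -0.0]
ft_force: [0.9, 0.1, 0.6]
opening: 0.0004
grip_force: 0.0
```

```bash
python3 - <<'E'
from h import *
st(); capangle(); Q=yawdown(153)
for n in("side","top"):
    im,d,P=cloud(n); c=proj(n,[mix(0,.0975)])[0]; u,v=c.round().astype(int); print(n,"rim px",c)
    L=np.c_[(P.reshape(-1,3)[:,:2]-VC)@np.c_[MX,[-MX[1],MX[0]]],P.reshape(-1,3)[:,2]]; m=(np.hypot(L[:,0],L[:,1])<.022); g=im.mean(-1).ravel()[m]; print(" z inside",np.percentile(L[m][:,2],[2,25,50,75,98]) if m.any() else None, "bright",np.percentile(g,[5,50,95]) if m.any() else None)
    cr=cv2.cvtColor(im,4)[v-25:v+25,u-25:u+25]; cv2.imwrite(f"pics/in_{n}.png",cv2.resize(cr,(400,400),interpolation=2))
a=np.hstack([cv2.imread("pics/in_side.png"),cv2.imread("pics/in_top.png")]); cv2.imwrite("pics/s7.png",a)
plan([(mix(.13,.135),Q),(mix(.015,.135),Q)],-1)
E
```

```text
t 25.27 p [ 0.649  -0.3514  0.2287] F [0.9 0.1 0.6] op 0.0004 grip 0.0
side 36 angle med 2.2679065592993 [2.23404525 2.32561023] rmax 0.08004664590139185
top few 0
side rim px [247.47776656 166.96237622]
 z inside [0.07294641 0.09307814 0.54993714 0.55405705 0.55868767] bright [48.9        58.         85.81666667]
top rim px [288.5458125  189.11477433]
 z inside [0.62787034 0.63548953 0.63799505 0.63988121 0.64321719] bright [ 71.71666667  92.66666667 108.        ]
-- 5 rows to [ 0.645 -0.351  0.135]
[-1,[0.03,-0.02,0.93],[0.01,-0.01,-0.01]],[-1,[0.03,-0.02,0.93],[0.01,-0.01,-0.01]],[-1,[0.03,-0.02,0.93],[0.01,-0.01,-0.01]],[-1,[0.03,-0.02,0.93],[0.01,-0.01,-0.01]],[-1,[0.03,-0.02,0.93],[0.01,-0.01,-0.01]]
-- 6 rows to [ 0.542 -0.299  0.135]
[-1,[0.96,0,-0],[0,0,0]],[-1,[0.96,0,-0],[0,0,0]],[-1,[0.96,0,-0],[0,0,0]],[-1,[0.96,0,-0],[0,0,0]],[-1,[0.96,0,-0],[0,0,0]],[-1,[0.96,0,-0],[0,0,0]]
```

View pics/s7.png

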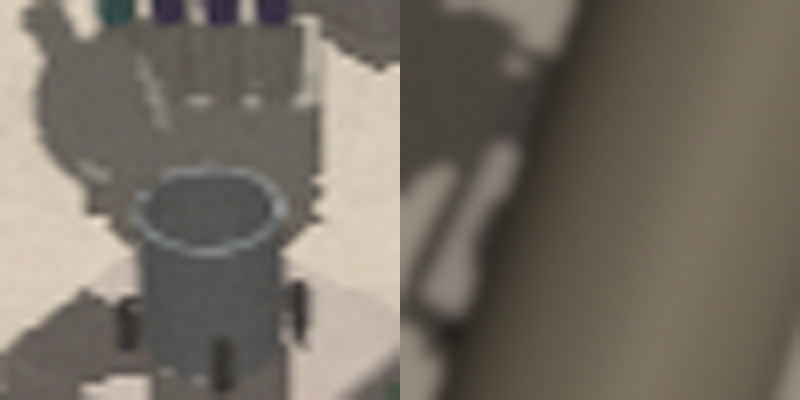

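>>> {"op": "step_arm", "data": {
  "steps": [
    [-1, [0.3, 0.95, 0], [0, 0, 0]],
    [-1, [0.3, 0.95, 0], [0, 0, 0]],
    [-1, [0.3, 0.95, 0], [0, 0, 0]],
    [-1, [0.3, 0.95, 0], [0, 0, 0]],
    [-1, [0.3, 0.95, 0], [0, 0, 0]]
  ]
}}

```text
clock: 25.88
position: [0.6644, -0.2516, 0.2293]
tcp_rot: [0.235, 0.972, 0.002, -0.0]
ft_force: [0.3, 0.3, -0.6]
opening: 0.0005
grip_force: 0.0
```

>>> {"op": "step_arm", "data": {
  "steps": [
    [-1, [0.3, 0.95, 0], [0, 0, 0]],
    [-1, [0.3, 0.95, 0], [0, 0, 0]],
    [-1, [0.3, 0.95, 0], [0, 0, 0]],
    [-1, [0.3, 0.95, 0], [0, 0, 0]]
  ]
}}

```text
clock: 26.22
position: [0.6777, -0.1731, 0.2296]
tcp_rot: [0.235, 0.972, 0.002, -0.0]
ft_force: [0.1, -0.3, -0.2]
opening: 0.0003
grip_force: 0.0
```

```bash
python3 - <<'E'
from h import *
st(); Q=yawdown(153)
im,d,P=cloud("top"); c=proj("top",[mix(0,.0975)])[0]; u,v=c.round().astype(int)
L=np.c_[(P.reshape(-1,3)[:,:2]-VC)@np.c_[MX,[-MX[1],MX[0]]],P.reshape(-1,3)[:,2]]; m=(np.hypot(L[:,0],L[:,1])<.022); print(np.percentile(L[m][:,2],[2,25,50,75,98]) if m.any() else None)
cr=cv2.cvtColor(im,4)[v-20:v+20,u-25:u+25]; cv2.imwrite("pics/s8.png",cv2.resize(cv2.convertScaleAbs(cr,alpha=1.3),(500,400),interpolation=2))
for q in nets.find_in("top","long_bar")[:3]: print(q)
plan([(mix(.13,.20),Q),(mix(.13,.135),Q),(mix(.015,.135),Q)],-1)
E
```

```text
t 26.22 p [ 0.6777 -0.1731  0.2296] F [ 0.1 -0.3 -0.2] op 0.0003 grip 0.0
[0.0329072  0.03874705 0.04155086 0.04842037 0.05625362]
-- 9 rows to [ 0.645 -0.351  0.2  ]
[-1,[-0.29,-0.99,0.16],[0.01,0,0]],[-1,[-0.29,-0.99,0.16],[0.01,0,0]],[-1,[-0.29,-0.99,0.16],[0.01,0,0]],[-1,[-0.29,-0.99,0.16],[0.01,0,0]],[-1,[-0.29,-0.99,0.16],[0.01,0,0]],[-1,[-0.29,-0.99,0.16],[0.01,0,0]],[-1,[-0.29,-0.99,0.16],[0.01,0,0]],[-1,[-0.29,-0.99,0.16],[0.01,0,0]],[-1,[-0.29,-0.99,0.17],[0.01,0,0]]
-- 4 rows to [ 0.645 -0.351  0.135]
[-1,[0,0.01,0.82],[-0.01,-0.01,0.01]],[-1,[0,0.01,0.82],[-0.01,-0.01,0.01]],[-1,[0,0.01,0.82],[-0.01,-0.01,0.01]],[-1,[0,0.01,0.82],[-0.01,-0.01,0.01]]
-- 6 rows to [ 0.542 -0.299  0.135]
[-1,[0.96,0,-0],[0,0,-0]],[-1,[0.96,0,-0],[0,0,-0]],[-1,[0.96,0,-0],[0,0,-0]],[-1,[0.96,0,-0],[0,0,-0]],[-1,[0.96,0,-0],[0,0,-0]],[-1,[0.96,0,-0],[0,0,-0]]
```

View pics/s8.png

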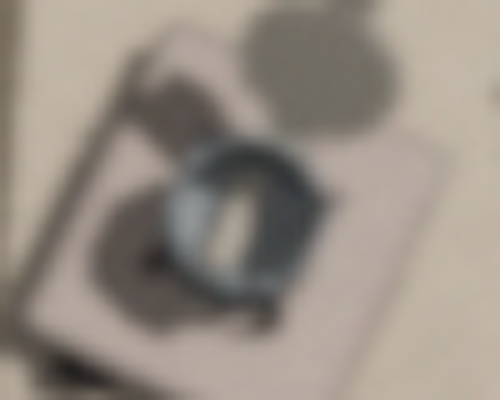

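The top view shows the white bar (235,225) lying on the vial's floor, with the cap open at (320,70). I go back behind the cap and push it over towards shut.

>>> {"op": "step_arm", "data": {
  "steps": [
    [-1, [-0.29, -0.99, 0.16], [0, 0, 0]],
    [-1, [-0.29, -0.99, 0.16], [0, 0, 0]],
    [-1, [-0.29, -0.99, 0.16], [0, 0, 0]],
    [-1, [-0.29, -0.99, 0.16], [0, 0, 0]],
    [-1, [-0.29, -0.99, 0.16], [0, 0, 0]]
  ]
}}

```text
clock: 26.73
position: [0.6578, -0.2773, 0.2128]
tcp_rot: [0.235, 0.972, 0.001, -0.0]
ft_force: [-0.3, -0.6, -0.3]
opening: 0.0005
grip_force: 0.0
```

>>> {"op": "step_arm", "data": {
  "steps": [
    [-1, [-0.29, -0.99, 0.16], [0, 0, 0]],
    [-1, [-0.29, -0.99, 0.16], [0, 0, 0]],
    [-1, [-0.29, -0.99, 0.16], [0, 0, 0]],
    [-1, [-0.29, -0.99, 0.16], [0, 0, 0]],
    [-1, [0, 0, 0.8], [0, 0, 0]]
  ]
}}

```text
clock: 27.15
position: [0.6412, -0.3636, 0.186]
tcp_rot: [0.238, 0.971, -0.001, 0.001]
ft_force: [1.1, -1.2, 1.0]
opening: 0.0006
grip_force: 0.0
```

>>> {"op": "step_arm", "data": {
  "steps": [
    [-1, [0, 0, 0.8], [0, 0, 0]],
    [-1, [0, 0, 0.8], [0, 0, 0]],
    [-1, [0, 0, 0.8], [0, 0, 0]],
    [-1, [0.6, 0, 0], [0, 0, 0]],
    [-1, [0.6, 0, 0], [0, 0, 0]]
  ]
}}

```text
clock: 27.57
position: [0.6203, -0.3456, 0.1339]
tcp_rot: [0.235, 0.972, 0.002, -0.002]
ft_force: [-0.2, -0.0, -0.6]
opening: 0.0005
grip_force: 0.0
```

>>> {"op": "step_arm", "data": {
  "steps": [
    [-1, [0.6, 0, 0], [0, 0, 0]],
    [-1, [0.6, 0, 0], [0, 0, 0]],
    [-1, [0.6, 0, 0], [0, 0, 0]],
    [-1, [0.6, 0, 0], [0, 0, 0]],
    [-1, [0, 0, 0], [0, 0, 0]]
  ]
}}

```text
clock: 27.98
position: [0.5776, -0.3237, 0.1365]
tcp_rot: [0.235, 0.972, 0.001, -0.0]
ft_force: [-0.5, -0.3, 0.3]
opening: 0.0005
grip_force: 0.0
```

```bash
python3 - <<'E'
from h import *
st(); capangle(); s=r.read_state(); p=s["position"]; print("mixer x,y",(p[:2]-VC)@MX,(p[:2]-VC)@[-MX[1],MX[0]])
plan([(mix(.012,.135),yawdown(153))],-1)
E
```

```text
t 27.98 p [ 0.5776 -0.3237  0.1365] F [-0.5 -0.3  0.3] op 0.0005 grip 0.0
side 21 angle med 2.0915181923870665 [1.87723367 2.17223674] rmax 0.08265135088397221
top few 0
mixer x,y 0.05895537819264486 -0.005899043964178372
-- 3 rows to [ 0.54  -0.297  0.135]
[-1,[0.78,0.1,0.02],[0.01,-0.01,-0.02]],[-1,[0.78,0.1,0.02],[0.01,-0.01,-0.02]],[-1,[0.78,0.1,0.02],[0.01,-0.01,-0.02]]
```

>>> {"op": "step_arm", "data": {
  "steps": [
    [-1, [0.5, 0.1, 0], [0, 0, 0]],
    [-1, [0.5, 0.1, 0], [0, 0, 0]],
    [-1, [0.5, 0.1, 0], [0, 0, 0]],
    [-1, [0.5, 0, 0], [0, 0, 0]],
    [-1, [0.4, 0, 0], [0, 0, 0]]
  ]
}}

```text
clock: 28.5
position: [0.5396, -0.2963, 0.1356]
tcp_rot: [0.235, 0.972, 0.002, -0.0]
ft_force: [3.0, -0.5, 1.0]
opening: 0.0002
grip_force: 0.9
```

>>> {"op": "step_arm", "data": {
  "steps": [
    [-1, [0, 0, 0], [0, 0, 0]]
  ]
}}

```text
clock: 28.58
position: [0.5388, -0.296, 0.1356]
tcp_rot: [0.235, 0.972, 0.002, -0.001]
ft_force: [0.7, -0.3, 0.2]
opening: 0.0002
grip_force: 0.1
```

```bash
python3 - <<'E'
from h import *
st(); capangle(); s=r.read_state(); p=s["position"]; print("mixer x,y",(p[:2]-VC)@MX,(p[:2]-VC)@[-MX[1],MX[0]])
E
```

```text
t 28.58 p [ 0.5388 -0.296   0.1356] F [ 0.7 -0.3  0.2] op 0.0002 grip 0.1
side few 6
top few 0
mixer x,y 0.011168824319020089 0.000900226920471205
```

>>> {"op": "step_arm", "data": {
  "steps": [
    [-1, [0.22, 0, 0.25], [0, 0, 0]],
    [-1, [0.22, 0, 0.25], [0, 0, 0]],
    [-1, [0.22, 0, 0.25], [0, 0, 0]],
    [-1, [0.22, 0, 0.25], [0, 0, 0]],
    [-1, [0.22, 0, 0.25], [0, 0, 0]]
  ]
}}

```text
clock: 29.1
position: [0.5193, -0.2856, 0.1096]
tcp_rot: [0.235, 0.972, 0.002, -0.001]
ft_force: [1.8, -0.6, 1.3]
opening: 0.0006
grip_force: 0.8
```

>>> {"op": "step_arm", "data": {
  "steps": [
    [-1, [0, 0, 0], [0, 0, 0]]
  ]
}}

```text
clock: 29.18
position: [0.5183, -0.2852, 0.1089]
tcp_rot: [0.235, 0.972, 0.002, -0.002]
ft_force: [0.2, 0.8, 0.7]
opening: 0.0006
grip_force: 0.0
```

Almost shut. I press down in small steps of about 1 mm while watching the force.

>>> {"op": "step_arm", "data": {
  "steps": [
    [-1, [0, 0, 0.08], [0, 0, 0]],
    [-1, [0, 0, 0.08], [0, 0, 0]],
    [-1, [0, 0, 0], [0, 0, 0]]
  ]
}}

```text
clock: 29.43
position: [0.5196, -0.2858, 0.1069]
tcp_rot: [0.235, 0.972, 0.002, -0.001]
ft_force: [-0.6, 0.1, -0.1]
opening: 0.0004
grip_force: 0.0
```

>>> {"op": "step_arm", "data": {
  "steps": [
    [-1, [0, 0, 0.05], [0, 0, 0]],
    [-1, [0, 0, 0], [0, 0, 0]]
  ]
}}

```text
clock: 29.6
position: [0.5198, -0.2858, 0.1061]
tcp_rot: [0.235, 0.972, 0.002, -0.001]
ft_force: [-0.5, 0.8, 0.3]
opening: 0.0004
grip_force: 0.1
```

>>> {"op": "step_arm", "data": {
  "steps": [
    [-1, [0, 0, 0.05], [0, 0, 0]],
    [-1, [0, 0, 0], [0, 0, 0]]
  ]
}}

```text
clock: 29.77
position: [0.5199, -0.2859, 0.1059]
tcp_rot: [0.235, 0.972, 0.002, -0.001]
ft_force: [-3.3, 1.4, 5.6]
opening: 0.0006
grip_force: 3.2
```

>>> {"op": "step_arm", "data": {
  "steps": [
    [-1, [0, 0, 0.04], [0, 0, 0]],
    [-1, [0, 0, 0], [0, 0, 0]]
  ]
}}

```text
clock: 29.93
position: [0.5199, -0.2859, 0.1057]
tcp_rot: [0.235, 0.972, 0.002, -0.0]
ft_force: [-4.5, 2.3, 12.6]
opening: 0.0004
grip_force: 6.1
```

The force rises steeply at the shut height (12.6 N at 105.7 mm), so the cap is seated. I lift off now.

>>> {"op": "step_arm", "data": {
  "steps": [
    [-1, [0, 0, -0.5], [0, 0, 0]],
    [-1, [0, 0, -1], [0, 0, 0]],
    [-1, [0, 0, -1], [0, 0, 0]],
    [-1, [0, 0, -1], [0, 0, 0]],
    [-1, [0, 0, -1], [0, 0, 0]]
  ]
}}

```text
clock: 30.35
position: [0.5199, -0.2861, 0.1957]
tcp_rot: [0.235, 0.972, 0.002, -0.0]
ft_force: [1.1, -0.3, -1.0]
opening: -0.0
grip_force: 0.0
```

>>> {"op": "step_arm", "data": {
  "steps": [
    [-1, [0, 0, -0.5], [0, 0, 0]],
    [-1, [0, 0, 0], [0, 0, 0]],
    [-1, [0, 0, 0], [0, 0, 0]]
  ]
}}

```text
clock: 30.6
position: [0.5199, -0.2863, 0.2041]
tcp_rot: [0.235, 0.972, 0.002, -0.001]
ft_force: [0.3, 0.3, -0.5]
opening: 0.0004
grip_force: 0.0
```

```bash
python3 - <<'E'
from h import *
np.set_printoptions(precision=4,suppress=True)
st(); im,d,P=cloud("side"); P=P.reshape(-1,3)
L=np.c_[(P[:,:2]-VC)@np.c_[MX,[-MX[1],MX[0]]],P[:,2]]; m=(np.hypot(L[:,0],L[:,1])<.026)&(L[:,2]>.09)&(L[:,2]<.13); Q=L[m]
print(len(Q),"plane",np.linalg.lstsq(np.c_[Q[:,:2],np.ones(len(Q))],Q[:,2],rcond=None)[0])
t=(abs(L[:,1])<.008)&(L[:,0]<-.035)&(L[:,0]>-.049)&(L[:,2]>.085)&(L[:,2]<.13); print("tab z",np.median(L[t][:,2]),t.sum())
P0=np.load("side0.npz")["P"].reshape(-1,3);L0=np.c_[(P0[:,:2]-VC)@np.c_[MX,[-MX[1],MX[0]]],P0[:,2]]
t=(abs(L0[:,1])<.008)&(L0[:,0]<-.035)&(L0[:,0]>-.049)&(L0[:,2]>.085)&(L0[:,2]<.13); print("tab z before",np.median(L0[t][:,2]),t.sum())
m=(np.hypot(L0[:,0],L0[:,1])<.026)&(L0[:,2]>.09)&(L0[:,2]<.13); Q=L0[m]; print("plane before",np.linalg.lstsq(np.c_[Q[:,:2],np.ones(len(Q))],Q[:,2],rcond=None)[0])
E
```

```text
t 30.6 p [ 0.5199 -0.2863  0.2041] F [ 0.3  0.3 -0.5] op 0.0004 grip 0.0
129 plane [ 0.0091 -0.0075  0.1041]
tab z 0.10310789175475604 14
tab z before 0.10310312846445213 12
plane before [ 0.0559 -0.0345  0.1037]
```

The cap plane and tab height match the readings from the start, when the cap was shut, so I'm handing in.

```bash
python3 -c "
from bench import r
print(r.finish_job())"
```

```text
the job is handed in; nothing more can be done
None
```

The job is handed in: the long bar was seen on the vial's floor, the cap is pressed shut (about 12.6 N at most, matching its starting height), and no contact with anything else showed in the force readings; it took about 30 s of the 70 s allowed.

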